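# File a brass template on a small lever arch and lock its rings

### The arm

A 7-joint arm with a two-finger parallel gripper is mounted at the origin on a cart in front of the work surface, level with it; the furniture and walls round the work are solid. World frame = base frame: x ahead of the robot, y to its left, z up, the work surface at z = 0. Lengths are in m, angles in rad, forces in N, time in s.
With the tool pointing down it reaches from about 0.4 to 0.85 m from the base axis. Payload 10.4 kg.
Tool frame: the origin (TCP) lies on the centre line of the jaws, within the pads' length; the fingertips stand 11 mm ahead of it and the grasp point (between the pads) lies 8 mm behind it (tip_reach is the distance from the TCP to the fingertips, in m); z points along the fingers, y is the line along which they close (so a half turn about z gives the same grasp; the last joint's range is limited). The gripper opens to 85 mm and grips with 20 to 120 N. Pads are 22 mm wide; open, the fingers measure 114 mm over their backs; the gripper's body (76 mm by 85 mm) begins 54 mm behind the grasp point. The pads swing forward as they close: fully open they stand 13 mm farther back than shut.
Start: joints at [1.166, 0.332, -0.065, 1.46, 0.022, 1.35, -0.088], TCP at [0.233, -0.58, 0.242] pointing down, gripper open.
Joint ranges: [-2.6, 2.6], [-0.5, 2.12], [-1.47, 1.34], [0.16, 2.42], [-1.27, 4.41], [0.06, 2.06], [-2.6, 2.6]. Speed limits (rad/s): [2.22, 2.22, 2.79, 2.79, 3.14, 3.14, 3.14].

### API

Orientations are given as a unit quaternion [x, y, z, w].
In Python, from workcell import get_obs, camera, hand_in, tip_reach gives the robot as it stands. The module is installed in compiled form; this text tells all that it offers.
- The arm moves only by the tool move_arm, never from a script. Its argument "plan" is a list of rows, each an object with "delta_pos": the shift along the tool's x, y, z in m, a list of three; "turn": the turn, a rotation vector about the tool's x, y, z in rad, a list of three; "fingers": the closure, from 0 (fully open) to 1 (shut). A call has 1 to 12 rows; each row is the pose to reach, as a shift and turn from the pose commanded when the call began, along the tool's axes at that moment; what a row does not reach only later rows make up. A row lasts 1/8 s, in which the tool goes at most 62.5 mm and 10.7 degrees, less where a joint would pass 70% of its speed; a pose out of reach is approached as far as the arm can. A call with a gripper value outside its range is refused whole. The fingers move at their own pace and stop on an object; "force" is the grip in N (left out, the last holds). Time passes only in rows, so rows that repeat a pose let the fingers close. It gives the time, the measured TCP pose, the force, the opening and the grip force at its end, in the units of the state.
- get_obs(): the state, without advancing time (a new reading comes with each control period).
- camera(name): name is "side" or "top" or "wrist"; returns a dict with "color" (400x640x3 uint8, red, green, blue), "range_z" (400x640 float32, m along the optical axis (not along the pixel's ray), 0 where there is no reading), "fx", "fy", "cx", "cy" (pixels), "k1" (the pictures are not rectified: a ray, as slopes to the right and down, at radius r is drawn at 1 + k1 r^2 times it, then the intrinsics apply), "R" (3x3) and "t" (3): a world point X has camera coordinates R X + t; the wrist camera has in their place "tool_from_camera" (4x4, takes a point from camera to tool coordinates, whose origin is the TCP and whose axes are the flange's). Camera axes: x right, y down, z forward; pixel columns grow to the right and rows downward; lengths in m; the calibration is good to about 2 mm. A picture is of the moment at which its call begins: read the wrist's pose just before it.
- hand_in(): hands the job in; it is judged then, once.
The state is a dict: "clock": time; "joint_pos": joint angles; "joint_velocities": joint speeds; "tau": joint torques, N m; "position": TCP position; "ee_rot": TCP orientation; "ft_force": force on the tool from outside, world axes, zero at the start; "torque": the same for the moment, N m; "grip_width": opening from 0.0 (shut) to 1.0 (fully open); "grasp_force": force on a finger pad.
Only numpy, scipy, OpenCV 4.12 (cv2) and the standard library are available. Lean on these libraries where they do the work, as an engineer would, in place of code of your own. Each camera call takes 0.05 s, during which the arm holds its last target. There are 200 camera calls.

### The job

Lift the lever of the small blue lever arch file until its rings spring open, lower the punched brass template onto the two posts until it lies flat on the board (do not drop it), then bring the lever back down and press its black roller home with about 18 newtons for half a second so that the rings lock. Never load the lever's sprung blade beyond 22 newtons, up or down, and leave the other things on the bench where they are.

Things in the scene. Friction and masses are not known exactly. Their poses are not given: they have to be found in the camera images.
- file: Small lever arch file fixed to the bench: blue board 185 x 84 x 8 mm with steel ring mechanism and two posts. Origin on the bench under the midpoint between the posts; x points away from the lever, y along the line of the posts, z up. The board reaches from x = -100 to +85 mm.
- block_nominal (a point): Nominal top centre of the mechanism block (x -60 to -26 mm, y +-31 mm in the file frame, 22 mm high), which carries the lever with its toggle cam (to 69 mm high) and two ring hoops at y = +-22.5 mm. Closed hoops arch over to the posts, 55 mm high; as the lever lifts they swing away from the posts (68 mm high; all then stays at x below -20 mm).
- hinge_nominal (a point): Fixed point of the board: nominal middle of the lever's hinge axis (parallel to file y), 37 mm above the bench. The whole mechanism (block, hinge, lever, hoops; not board and posts) is packed up or down by as much as 7 mm from its nominal height, differently each time and not measured: find the home height by feel.
- roller_nominal (a point): Fixed point of the board: nominal centre of the roller with the lever home, 37 mm above the bench, 70 mm to -x of the hinge, overhanging the board's edge; truly up to 7 mm higher or lower. The roller is the lever's black finger piece, along file y, 14 mm in diameter, 26 mm long.
- lever (a joint): Lever angle, rad: 0 home (rings closed), grows as the roller is lifted about the hinge, 1.0 open end stop (roller 59 mm higher, 32 mm nearer the posts). A dead-centre spring (strength varies 40%) holds either end: at the roller 3.5-7 N start it from home, 4-7.5 N from open; past dead centre, 0.4 rad, it springs to that end by itself.
- blade (a joint): Bend of the lever's sprung blade between hinge and roller, rad: 0 unloaded, negative when the roller is pressed down, positive when pulled up; 0.00175 per newton at the roller across the lever (8 N per mm). -0.0315 is 18 N down. Less than 14 N (-0.0245) on the home stop does not lock the rings; over 22 N (0.0385) either way spoils the blade.
- plate: Loose brass template, about 90 g, lying flat: punched head 30 (x -14 to +16) x 70 (y) x 6 mm, and a grip bar 14 mm wide from x = 16 to 70 mm, wood-topped and 31 mm high over x = 22 to 62 mm. Origin on the underside midway between the holes; x from head to grip bar, z up. On the posts the grip bar points away from the lever (plate x along file x).
- hole_a (a point): Centre of the +y hole at the plate's underside, 10 mm in diameter; it goes over post_a. 22.5 mm from the origin.
- hole_b (a point): Centre of the -y hole at the plate's underside, 10 mm in diameter; it goes over post_b.
- grip (a point): Point in the plate's grip bar at its balance point, x = 38 mm, 20 mm above the underside; close across the bar's 14 mm (plate y).
- post_a (a point): Foot of the file's +y post, on the board's top (8 mm above the bench); the post is 6 mm across, pointed, its tip 41 mm above the bench.
- post_b (a point): Foot of the file's -y post, on the board's top (8 mm above the bench); the post is 6 mm across, pointed, its tip 41 mm above the bench.
- borax_tin: Bystander: flat round pale tin, 58 mm across, 18 mm high; origin under its centre.
- cap: Bystander: black cap, 28 mm across, 16 mm high; origin under its centre.
- brass_bar: Bystander: brass stock bar 21 x 66 x 20 mm; origin under its centre.
- pen: Bystander: blue and white ball pen, 133 mm long, 9 mm high; origin under its centre.
- steel_block: Bystander: steel bench block 58 x 60 x 28 mm; origin under its centre.

How it is judged:
By the outcome, as a careful person would: the job done as asked, in the order asked, and still so for the second after the job is handed in, with the robot touching nothing.
It also fails if it takes over 72 s, if anything falls off the work surface, if the arm or the gripper's body presses on something with over 40 N, if the wrist force passes 120 N, or if a joint passes its speed limit or range.

## Working session

There is one attempt and no reset: what is moved stays moved. The work goes in short steps, Python scripts to look and compute and a tool call to move; the robot and the scene stay as the last step left them, time stands still between calls to the robot, and variables do not carry over. Pictures are saved under pics/ and viewed, at most 10 in all, crops included, and the job is handed in when it is done.

Besides the shell and the picture viewer there is one more tool, called by a JSON object that holds its "op" and its "data". move_arm: Moves the arm, as the interface text tells. Its arguments: {"type":"object","properties":{"plan":{"type":"array","items":{"type":"object","properties":{"delta_pos":{"type":"array","items":{"type":"number"}},"turn":{"type":"array","items":{"type":"number"}},"fingers":{"type":"number"}}}},"force":{"type":"number"}},"required":["plan"]}

```bash
mkdir -p pics; cat > h.py <<'E'
import numpy as np, cv2
from workcell import get_obs, camera, hand_in, tip_reach
from scipy.spatial.transform import Rotation as Ro
def save(c,n): cv2.imwrite('pics/'+n,cv2.cvtColor(c['color'],cv2.COLOR_RGB2BGR))
def pose(c,o=None):
    if 'R' in c: return np.array(c['R']),np.array(c['t'])
    T=np.eye(4);T[:3,:3]=Ro.from_quat(o['ee_rot']).as_matrix();T[:3,3]=o['position']
    M=np.linalg.inv(T@np.array(c['tool_from_camera']));return M[:3,:3],M[:3,3]
def rays(c,uv,o=None):
    K=np.array([[c['fx'],0,c['cx']],[0,c['fy'],c['cy']],[0,0,1.]])
    uv=np.array(uv,float).reshape(-1,1,2)
    d=np.array([(uv[:,0,0]-c['cx'])/c['fx'],(uv[:,0,1]-c['cy'])/c['fy']]).T
    s=d.copy()
    for _ in range(20): s=d/(1+c['k1']*(s**2).sum(1,keepdims=True))
    R,t=pose(c,o)
    return -R.T@t, np.c_[s,np.ones(len(s))]@R
def onplane(c,uv,z,o=None):
    p,d=rays(c,uv,o); return p+d*((z-p[2])/d[:,2:3])
def cloud(c,mask,o=None):
    v,u=np.nonzero(mask&(c['range_z']>0)); p,d=rays(c,np.c_[u,v],o)
    return p+d*c['range_z'][v,u][:,None]
E
python3 - <<'E'
from h import *
import pickle
o=get_obs();print(o,tip_reach() if callable(tip_reach) else tip_reach)
for n in('top','side'):
    c=camera(n);save(c,n+'0.png');pickle.dump(c,open(n+'0.pkl','wb'));print(n,c['fx'],c['k1'],c['R'],c['t'])
E
```

```text
{'clock': 0.0, 'joint_pos': array([ 1.16639471,  0.33283231, -0.06469905,  1.46098437,  0.02163435,
        1.34992733, -0.08848983]), 'joint_velocities': array([-0.00129037,  0.00207676,  0.00063808,  0.00084402,  0.00100633,
       -0.00079287, -0.00011801]), 'tau': array([ 6.76490663e-05, -6.25454664e+01,  4.90926986e-02, -3.91605484e+01,
        1.61802809e-02,  9.92187095e-03, -1.60372888e-07]), 'position': array([ 0.23270952, -0.57964486,  0.2415201 ]), 'ee_rot': array([ 9.81829778e-01,  1.89762373e-01, -1.89260958e-04, -7.02384544e-04]), 'ft_force': array([-0.00598972,  0.06063299, -0.00400288]), 'torque': array([ 0.00573342, -0.04382139, -0.02882052]), 'grasp_force': 0.0, 'grip_width': 1.0026532615400912} 0.011
top 514.3506290784103 -0.012764267542806816 [[ 0.01937661 -0.99974643  0.01147256]
 [-0.98120874 -0.02121807 -0.19177905]
 [ 0.19197385 -0.00754095 -0.98137107]] [-0.06536719  0.60950281  1.35113554]
side 464.8102840911746 0.010113769199186244 [[-0.94423115 -0.32913337 -0.0099378 ]
 [-0.13601389  0.41733185 -0.89851786]
 [ 0.29987958 -0.84705687 -0.43882445]] [0.55238414 0.15081408 1.19390677]
```

View pics/top0.png

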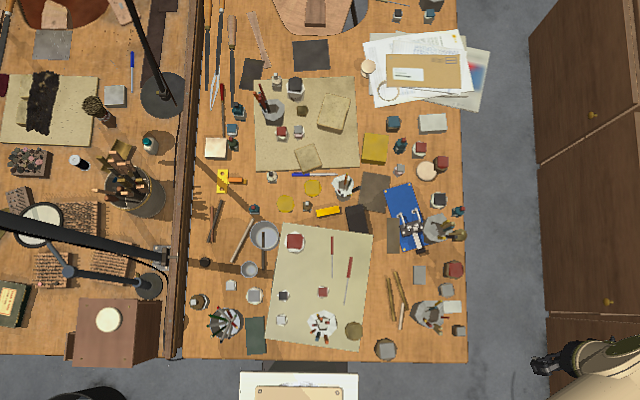

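View pics/side0.png

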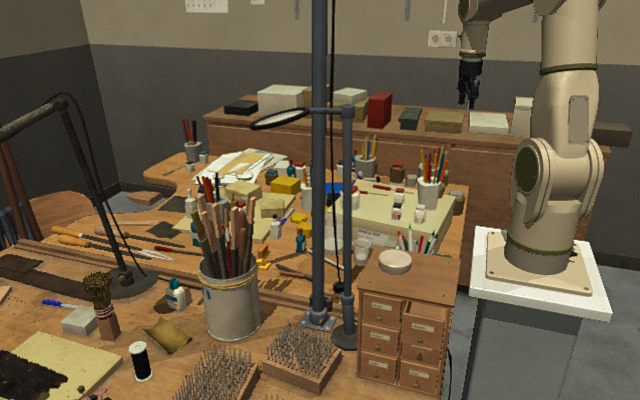

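The top view shows the blue file near (407,215) and a yellow piece with an orange bar near (228,181), which could be the template. I'll zoom in on both.

```bash
python3 - <<'E'
from h import *
im=cv2.imread('pics/top0.png')
a=cv2.resize(im[160:270,370:480],(600,600),interpolation=cv2.INTER_CUBIC)
cv2.imwrite('pics/fc.png',a)
cv2.imwrite('pics/bc.png',cv2.resize(im[130:270,190:390],(800,560),interpolation=cv2.INTER_CUBIC))
E
```

```text
(no output)
```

View pics/fc.png

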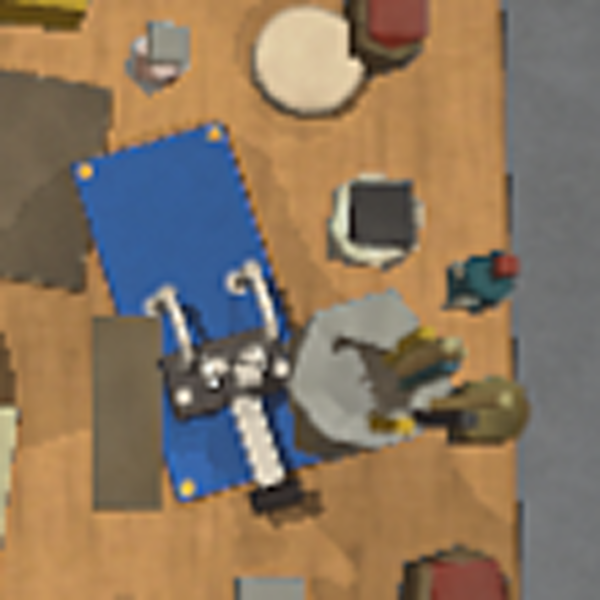

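View pics/bc.png

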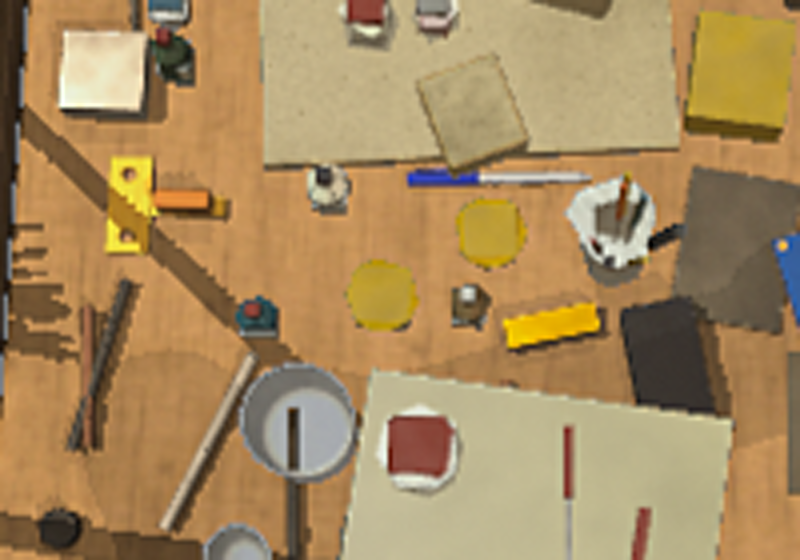

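The file's lever points toward the robot, with the roller at about (421,251) in full-image pixels. A tall mug with brushes stands close to the mechanism's right side. The template's holes are at about (222,173.5) and (221.7,188.7), and its grip bar points to image right. Now I'll measure.

```bash
python3 - <<'E'
from h import *
import pickle
np.set_printoptions(precision=4,suppress=True)
c=pickle.load(open('top0.pkl','rb'))
hsv=cv2.cvtColor(c['color'],cv2.COLOR_RGB2HSV)
m=((hsv[...,0]>100)&(hsv[...,0]<125)&(hsv[...,1]>130)).astype(np.uint8); m[:, :375]=0;m[:,470:]=0;m[:170]=0;m[270:]=0
m=cv2.morphologyEx(m,cv2.MORPH_CLOSE,np.ones((3,3),np.uint8))
cs,_=cv2.findContours(m,cv2.RETR_EXTERNAL,cv2.CHAIN_APPROX_NONE)
k=max(cs,key=cv2.contourArea).reshape(-1,2)
w=onplane(c,k,0.008)
r=cv2.minAreaRect((w[:,:2]*1000).astype(np.float32));print('board',r,cv2.boxPoints(r))
# plate
def P(z,uv):return onplane(c,uv,z)
print('holes',P(.003,[(222.2,173.5),(221.7,188.7)]))
m=((hsv[...,0]>20)&(hsv[...,0]<33)&(hsv[...,1]>150)&(hsv[...,2]>60)).astype(np.uint8);m[:165]=0;m[198:]=0;m[:,:212]=0;m[:,232:]=0
k=np.argwhere(m)[:,::-1].astype(np.float32)
w=onplane(c,k,0.006);r=cv2.minAreaRect((w[:,:2]*1000).astype(np.float32));print('head',r)
m=((hsv[...,0]>5)&(hsv[...,0]<17)&(hsv[...,1]>190)&(hsv[...,2]>140)).astype(np.uint8);m[:174]=0;m[187:]=0;m[:,:226]=0;m[:,245:]=0
k=np.argwhere(m)[:,::-1];w=onplane(c,k,0.031);r=cv2.minAreaRect((w[:,:2]*1000).astype(np.float32));print('wood',len(k),r)
# height map around file and plate
H=np.full((400,640),-1.);v,u=np.nonzero(c['range_z']>0);p,d=rays(c,np.c_[u,v]);W=p+d*c['range_z'][v,u][:,None]
M=np.zeros((400,640,3));M[v,u]=W;np.save('M.npy',M)
print((M[200:264:3,385:470:4,2]*1000).astype(int))
print('roller',M[248:256,414:428:3])
print((M[165:200:3,190:270:4,2]*1000).astype(int))
E
```

```text
board ((613.7144775390625, -282.12689208984375), (116.40142059326172, 81.33910369873047), 17.45391273498535) [[ 545.9951 -260.7865]
 [ 570.3918 -338.3806]
 [ 681.4339 -303.4673]
 [ 657.0372 -225.8732]]
holes [[0.6968 0.2363 0.003 ]
 [0.652  0.2352 0.003 ]]
head ((674.3751831054688, 233.01832580566406), (36.624576568603516, 70.73736572265625), 89.9003677368164)
wood 23 ((673.3052978515625, 194.0076141357422), (8.684415817260742, 33.86753463745117), 1.258302092552185)
[[   7    4    9    4    9   13    4    9    0   -1   -5    0   65   63
    65   65   -4   -4    0    3 -902 -900]
 [   8   13   13    7   11    6    7    8    7    2    0   -2   53   76
    70   70    1    4   -2    0 -905 -895]
 [   3    6    9    7    6    9    8    0    5   -5    0    1   50   58
    59   54    2    0   -2   69 -909 -899]
 [   1   10   11    7   10    9    0    4   44    0    5    1    1    4
    30    2    0   30   69   97 -903 -911]
 [   0    4    5    3    7    6   14   18   53    0    0  -10    0    2
     3    3    0   39   69   69 -894 -907]
 [  -5   -1   12   10   56    7    7   10    5    7   
[... 3605 characters left out ...]
0   10    5    4   33   28   31   34
    10    1    7    0    1   -3]
 [ -86   -1    3    6   -1    6    3    4    5    2    8   11   13    8
     5    3   -2   -6    2   -1]
 [ -72   -5    0    1    3    0    1    6    6    5   -1    6    3   -3
     5    0   -4    2    3    2]
 [ -83    0    2    4    0    1   -3    6    2    9    7   -2    0   -1
    -1   -2   -5    1   -1    5]
 [ -78    6   -1    3    1   -2    4   10    4    5    4    2    3    6
    -2   -3    3   -5    0    2]
 [ -86    5    0    4   -1    1    3    1    3    0   -1    0    0    0
     2   -1    8    0   -2    1]
 [ -86    3   -1    0    3    1   -8    0   -2    2   -3    2    5    1
     2    2   -1    1    4   -4]]
```

```bash
cat >> h.py <<'E'
FO=np.array([.5893,-.2898]);FA=np.radians(17.45)
FX=np.array([np.cos(FA),np.sin(FA)]);FY=np.array([-FX[1],FX[0]])
def f2w(x,y): return FO+x*FX+y*FY
def w2f(p): return np.c_[(p[...,:2]-FO)@FX,(p[...,:2]-FO)@FY]
np.set_printoptions(precision=4,suppress=True)
E
python3 - <<'E'
from h import *
M=np.load('M.npy');P=M[170:300,340:480].reshape(-1,3);f=w2f(P)*1000;z=P[:,2]*1000
# max height per 15 mm cell in file frame
xs=np.arange(-200,120,16);ys=np.arange(64,-180,-16)
print('y\\x',xs)
for y in ys:
    print(y,[int(z[(abs(f[:,0]-x)<8)&(abs(f[:,1]-y)<8)].max(initial=-1)) for x in xs])
c=camera('wrist');print(c['tool_from_camera'],c['fx'])
print('roller w',f2w(-.113,0),'plate place grip',f2w(.038,0))
E
```

```text
y\x [-200 -184 -168 -152 -136 -120 -104  -88  -72  -56  -40  -24   -8    8
   24   40   56   72   88  104]
64 [5, 4, 6, 7, 6, 7, 14, 17, 17, 15, 14, 13, 16, 6, 11, 13, 16, 12, 12, 14]
48 [21, 27, 6, 5, 9, 8, 11, 16, 17, 16, 16, 16, 18, 13, 11, 12, 12, 12, 12, 13]
32 [28, 29, 28, 28, 6, 6, 11, 14, 15, 27, 36, 54, 53, 14, 14, 15, 14, 15, 12, 14]
16 [31, 31, 31, 28, 5, 50, 43, 16, 14, 37, 52, 59, 58, 54, 13, 14, 14, 13, 12, 17]
0 [6, 27, 29, 27, 6, 47, 49, 44, 45, 71, 67, 29, 13, 13, 15, 15, 13, 14, 13, 8]
-16 [5, 4, 5, 7, 9, 49, 46, 102, 102, 106, 55, 57, 60, 51, 13, 15, 16, 13, 12, 42]
-32 [5, 4, 5, 8, 4, 4, 163, 103, 100, 103, 103, 59, 56, 42, 15, 15, 14, 13, 16, 50]
-48 [72, 71, 61, 5, 6, 4, 163, 115, 29, 104, 102, 8, 9, 10, 11, 13, 10, 11, 11, 4]
-64 [80, 75, 76, 6, 5, 10, 163, 155, 168, 142, 103, 5, 59, 63, 5, 6, 5, 6, 23, 22]
-80 [74, 74, 71, 6, 4, 162, 175, 172, 173, 137, 102, 56, 76, 72, 71, 8, 4, 22, 26, 26]
-96 [60, 65, 69, 10, 10, 61, 171, 51, -1, -1, -1, 48, 73, 74, 72, 8, 5, 22, 26, 22]
-112 [6, 5, 5, 6, 6, 66, 65, 66, 2, 4, 59, 6, 64, 71, 70, 9, 8, 22, 34, 23]
-128 [-1, 0, 3, 7, 4, 63, 66, 65, 6, 73, 104, 73, 5, 5, 7, 5, 8, 6, 51, -1]
-144 [-1, -1, -1, -1, -1, 0, -1, 3, 6, 71, 76, 69, 5, 7, 5, 8, 4, 13, 36, -1]
-160 [-1, -1, -1, -1, -1, -1, -1, -1, 0, 4, -1, 7, 7, 5, 6, 5, 10, 3, 8, -1]
-176 [-1, -1, -1, -1, -1, -1, -1, -1, -1, -1, -1, 1, 1, 6, 5, 4, 4, 7, 2, -1]
[[-0.     -0.9451 -0.3269  0.0836]
 [ 1.     -0.     -0.     -0.0005]
 [-0.     -0.3269  0.9451 -0.1312]
 [ 0.      0.      0.      1.    ]] 343.26484671710705
roller w [ 0.4815 -0.3237] plate place grip [ 0.6256 -0.2784]
```

```bash
python3 - <<'E'
from h import *
M=np.load('M.npy');P=M[170:300,340:480].reshape(-1,3);f=np.c_[w2f(P),P[:,2]]*1000
s=f[(f[:,2]>106)&(f[:,0]>-200)&(f[:,0]<0)];print(len(s));print(s[np.argsort(-s[:,1])][:60].astype(int).tolist())
s=f[(f[:,2]>80)&(f[:,2]<106)&(f[:,1]>-30)];print(s[np.argsort(-s[:,1])][:40].astype(int).tolist())
E
```

```text
201
[[-123, 216, 106], [-121, 216, 107], [-118, 215, 107], [-116, 212, 107], [-114, 211, 106], [-117, 209, 107], [-107, 209, 106], [-102, 207, 106], [-110, 204, 106], [-57, -23, 106], [-103, -36, 156], [-99, -37, 137], [-102, -37, 143], [-102, -37, 163], [-101, -38, 154], [-104, -38, 159], [-101, -38, 131], [-100, -38, 142], [-100, -39, 162], [-97, -39, 142], [-96, -40, 132], [-105, -40, 162], [-103, -40, 163], [-96, -40, 108], [-98, -40, 149], [-97, -40, 116], [-93, -41, 108], [-99, -41, 109], [-94, -42, 115], [-100, -42, 160], [-106, -42, 163], [-91, -42, 108], [-103, -43, 162], [-101, -43, 162], [-99, -61, 107], [-108, -63, 151], [-96, -63, 124], [-100, -63, 109], [-102, -63, 126], [-105, -64, 123], [-107, -64, 139], [-101, -64, 115], [-103, -64, 132], [-75, -64, 106], [-104, -64, 140], [-99, -64, 117], [-100, -64, 125], [-64, -64, 108], [-103, -65, 110], [-95, -65, 109], [-73, -65, 107], [-97, -65, 106], [-103, -65, 149], [-102, -65, 140], [-105, -65, 125], [-101, -65, 131], [-105, -65, 145], [-101, -65, 150], [-63, -66, 116], [-99, -66, 141]]
[[-174, 250, 88], [-171, 249, 85], [-169, 248, 87], [-167, 247, 86], [-175, 247, 89], [-172, 246, 91], [-164, 246, 83], [-162, 246, 89], [-170, 246, 88], [-159, 245, 87], [-167, 245, 86], [-175, 245, 88], [-157, 244, 90], [-165, 244, 91], [-173, 244, 91], [-154, 244, 91], [-162, 243, 88], [-170, 243, 87], [-152, 243, 88], [-160, 243, 92], [-149, 242, 90], [-168, 242, 86], [-157, 242, 88], [-176, 242, 84], [-147, 242, 94], [-166, 242, 90], [-174, 241, 88], [-155, 241, 89], [-163, 241, 93], [-145, 241, 91], [-171, 241, 91], [-153, 240, 86], [-142, 240, 94], [-169, 240, 93], [-161, 240, 86], [-177, 240, 95], [-150, 240, 89], [-158, 239, 89], [-148, 239, 94], [-166, 239, 89]]
```

```bash
cat >> h.py <<'E'
def tgt(pos,yaw,tilt=0):
    """tool x at world yaw (deg), z down; tilt (deg) about tool y: >0 swings fingertips towards +tool x"""
    R=Ro.from_euler('z',yaw,degrees=True)*Ro.from_euler('x',180,degrees=True)*Ro.from_euler('y',tilt,degrees=True)
    o=get_obs();C=Ro.from_quat(o['ee_rot'])
    print('delta',C.inv().apply(np.array(pos)-o['position']),'turn',(C.inv()*R).as_rotvec(),'ang',np.degrees((C.inv()*R).magnitude()))
E
python3 - <<'E'
from h import *
tgt([*f2w(-.03,0),.25],17.45)
E
```

```text
delta [ 0.409  -0.1385 -0.0082] turn [-0.0011  0.0001  0.0773] ang 4.428363182062994
```

{"op": "move_arm", "data": {"plan": [{"delta_pos": [0.409, -0.1385, -0.008], "turn": [-0.001, 0, 0.077], "fingers": 0.45}, {"delta_pos": [0.409, -0.1385, -0.008], "turn": [-0.001, 0, 0.077], "fingers": 0.45}, {"delta_pos": [0.409, -0.1385, -0.008], "turn": [-0.001, 0, 0.077], "fingers": 0.45}, {"delta_pos": [0.409, -0.1385, -0.008], "turn": [-0.001, 0, 0.077], "fingers": 0.45}, {"delta_pos": [0.409, -0.1385, -0.008], "turn": [-0.001, 0, 0.077], "fingers": 0.45}, {"delta_pos": [0.409, -0.1385, -0.008], "turn": [-0.001, 0, 0.077], "fingers": 0.45}, {"delta_pos": [0.409, -0.1385, -0.008], "turn": [-0.001, 0, 0.077], "fingers": 0.45}, {"delta_pos": [0.409, -0.1385, -0.008], "turn": [-0.001, 0, 0.077], "fingers": 0.45}, {"delta_pos": [0.409, -0.1385, -0.008], "turn": [-0.001, 0, 0.077], "fingers": 0.45}]}}

```text
clock: 1.27
position: [0.5605, -0.2994, 0.2499]
ee_rot: [0.988, 0.152, -0.0, 0.001]
ft_force: [0.1, -0.9, -0.4]
grip_width: 0.547
grasp_force: 0.0
```

```bash
python3 - <<'E'
from h import *
import pickle
o=get_obs();c=camera('wrist');pickle.dump((o,c),open('w1.pkl','wb'));save(c,'w1.png')
print(o['clock'],o['position'],o['joint_pos'],o['grip_width'])
E
```

```text
1.275 [ 0.5605 -0.2994  0.2499] [ 0.6304  0.3666 -0.2802  1.4084  0.1024  1.3807 -0.9174] 0.5467592278847002
```

View pics/w1.png

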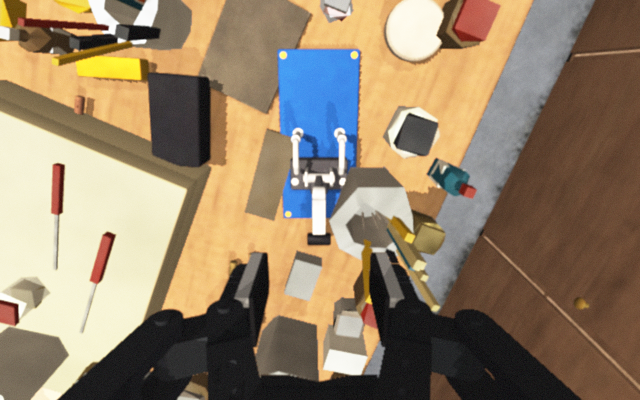

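The wrist view shows the board square to the tool, from (279,49) to (359,49). The hoop ends at the posts are at (298,133) and (341,133), and the roller is at (319,239). The mug is at (370,215) and the block in front of the lever is at (303,275).

```bash
python3 - <<'E'
from h import *
import pickle
o,c=pickle.load(open('w1.pkl','rb'))
hsv=cv2.cvtColor(c['color'],cv2.COLOR_RGB2HSV)
m=((hsv[...,0]>100)&(hsv[...,0]<125)&(hsv[...,1]>150));m[:40]=0;m[130:]=0;m[:,:265]=0;m[:,370:]=0
v,u=np.nonzero(m)
# edges: left/right per row, top per column
rows=range(62,122);L=np.array([(u[v==r].min()-.5,r) for r in rows]);Rr=np.array([(u[v==r].max()+.5,r) for r in rows])
T=np.array([(k,v[u==k].min()-.5) for k in range(292,348)])
W=lambda q:np.median(w2f(onplane(c,q,.008,o)),axis=0)*1000
def line(q,i):
    f=w2f(onplane(c,q,.008,o))*1000;return np.polyfit(f[:,i],f[:,1-i],1)
print('left y=',line(L,0),'right',line(Rr,0),'far x=',line(T,1))
g=c['color'].max(2)<60;g[:230]=0;g[248:]=0;g[:,:300]=0;g[:,335:]=0
q=np.argwhere(g)[:,::-1];f=w2f(onplane(c,q,.037,o))*1000;print('roller',f.min(0),f.max(0),np.median(f,0))
P=cloud(c,g,o);print('roller z',np.percentile(P[:,2],[10,50,90]))
g=np.zeros((400,640),bool);g[150:170,295:305]=1
print('hoopends',w2f(onplane(c,[(298,133),(341,133)],.055,o))*1000)
b=np.zeros((400,640),bool);b[70:120,290:345]=1;print('board z',np.median(cloud(c,b,o)[:,2]))
b=np.zeros((400,640),bool);b[195:225,316:323]=1;print('lever z',np.median(cloud(c,b,o)[:,2]))
b=np.zeros((400,640),bool);b[172:184,300:304]=1;print('block z',cloud(c,b,o)[:,2])
E
```

```text
left y= [ 0.0131 40.4868] right [ -0.0024 -40.9295] far x= [ 0.0043 81.0436]
roller [-120.3715  -11.8056] [-108.1269   11.5762] [-115.4416   -2.8884]
roller z [0.0411 0.0432 0.0444]
hoopends [[  4.1659  19.2906]
 [  4.172  -21.3662]]
board z 0.007704367845649568
lever z 0.038940903874269184
block z [0.0231 0.0211 0.0217 0.0222 0.0218 0.022  0.0215 0.0226 0.0224 0.0225
 0.0229 0.0394 0.0234 0.0229 0.022  0.0404 0.0221 0.0227 0.0408 0.0215
 0.0224 0.0229 0.0422 0.0209 0.0221 0.022  0.0418 0.0212 0.0224 0.0212
 0.0412 0.0234 0.022  0.0227 0.0412 0.0215 0.0232 0.0214 0.0408 0.0221
 0.0215 0.0219 0.022  0.0211 0.0217 0.0223 0.0219]
```

```bash
python3 - <<'E'
from h import *
for x,z in((-.172,.22),(-.1625,.121),(-.1125,.0344)): tgt([*f2w(x,0),z],17.45,30)
E
```

```text
delta [-0.1409 -0.001   0.0302] turn [ 0.0016  0.5245 -0.0009] ang 30.052063087342653
delta [-0.1313 -0.0011  0.1292] turn [ 0.0016  0.5245 -0.0009] ang 30.052063087342653
delta [-0.0813 -0.0013  0.2157] turn [ 0.0016  0.5245 -0.0009] ang 30.052063087342653
```

{"op": "move_arm", "data": {"plan": [{"delta_pos": [-0.141, -0.001, 0.03], "turn": [0.002, 0.5245, -0.001], "fingers": 0.45}, {"delta_pos": [-0.141, -0.001, 0.03], "turn": [0.002, 0.5245, -0.001], "fingers": 0.45}, {"delta_pos": [-0.141, -0.001, 0.03], "turn": [0.002, 0.5245, -0.001], "fingers": 0.45}, {"delta_pos": [-0.141, -0.001, 0.03], "turn": [0.002, 0.5245, -0.001], "fingers": 0.45}, {"delta_pos": [-0.131, -0.001, 0.129], "turn": [0.002, 0.5245, -0.001], "fingers": 0.45}, {"delta_pos": [-0.131, -0.001, 0.129], "turn": [0.002, 0.5245, -0.001], "fingers": 0.45}, {"delta_pos": [-0.131, -0.001, 0.129], "turn": [0.002, 0.5245, -0.001], "fingers": 0.45}, {"delta_pos": [-0.131, -0.001, 0.129], "turn": [0.002, 0.5245, -0.001], "fingers": 0.45}]}}

```text
clock: 2.33
position: [0.4363, -0.3385, 0.1232]
ee_rot: [0.954, 0.147, 0.257, -0.039]
ft_force: [0.3, -0.3, 0.6]
grip_width: 0.548
grasp_force: 0.0
```

```bash
python3 - <<'E'
from h import *
import pickle
o=get_obs();c=camera('wrist');pickle.dump((o,c),open('w2.pkl','wb'));save(c,'w2.png')
print(o['clock'],o['position'],o['joint_pos'],o['ft_force'])
tgt([*f2w(-.1125,0),.0344],17.45,30)
E
```

```text
2.325 [ 0.4363 -0.3385  0.1232] [ 1.0856  0.1912 -0.249   2.0114 -0.6086  0.8137 -0.0221] [ 0.3247 -0.3165  0.6333]
delta [-0.0032 -0.0009  0.1012] turn [ 0.0011 -0.0018  0.0024] ang 0.18567508529054536
```

View pics/w2.png

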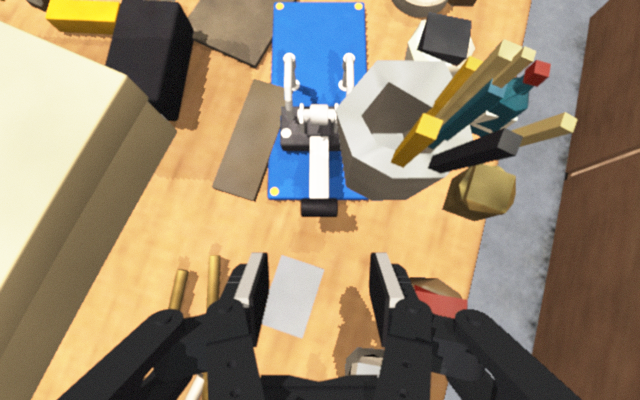

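The fingers at columns 265 and 372 straddle the roller at (319,207), and the brushes and mug are clear to the right. I'll go in and pinch the roller's ends.

{"op": "move_arm", "data": {"plan": [{"delta_pos": [-0.003, -0.001, 0.05], "turn": [0, 0, 0], "fingers": 0.45}, {"delta_pos": [-0.003, -0.001, 0.08], "turn": [0, 0, 0], "fingers": 0.45}, {"delta_pos": [-0.003, -0.001, 0.095], "turn": [0, 0, 0], "fingers": 0.45}, {"delta_pos": [-0.003, -0.001, 0.101], "turn": [0, 0, 0], "fingers": 0.45}, {"delta_pos": [-0.003, -0.001, 0.101], "turn": [0, 0, 0], "fingers": 0.45}]}}

```text
clock: 3.0
position: [0.4812, -0.3228, 0.0333]
ee_rot: [0.954, 0.147, 0.256, -0.039]
ft_force: [-0.3, 0.3, 0.6]
grip_width: 0.55
grasp_force: 0.0
```

{"op": "move_arm", "data": {"force": 30, "plan": [{"delta_pos": [0, 0, 0], "turn": [0, 0, 0], "fingers": 0.6}, {"delta_pos": [0, 0, 0], "turn": [0, 0, 0], "fingers": 0.75}, {"delta_pos": [0, 0, 0], "turn": [0, 0, 0], "fingers": 0.85}, {"delta_pos": [0, 0, 0], "turn": [0, 0, 0], "fingers": 0.85}]}}

```text
clock: 3.5
position: [0.4812, -0.3241, 0.0333]
ee_rot: [0.955, 0.147, 0.257, -0.038]
ft_force: [-0.4, -4.6, 2.4]
grip_width: 0.3
grasp_force: 32.2
```

```bash
python3 - <<'E'
from h import *
o=get_obs();print(o['clock'],o['position'],w2f(o['position'])*1000,o['joint_pos'],o['ft_force'],o['grip_width'],o['grasp_force'])
E
```

```text
3.5 [ 0.4812 -0.3241  0.0333] [[-113.4418   -0.3151]] [ 1.027   0.3743 -0.2921  2.0193 -0.6532  0.5979  0.0185] [-0.4354 -4.609   2.3773] 0.29970083315465357 32.24984139204025
```

{"op": "move_arm", "data": {"plan": [{"delta_pos": [0.0019, 0, -0.003], "turn": [0, 0, 0], "fingers": 0.85}, {"delta_pos": [0.0038, 0, -0.0059], "turn": [0, 0, 0], "fingers": 0.85}, {"delta_pos": [0.006, 0, -0.0087], "turn": [0, 0, 0], "fingers": 0.85}, {"delta_pos": [0.0082, 0, -0.0114], "turn": [0, 0, 0], "fingers": 0.85}]}}

```text
clock: 4.0
position: [0.4823, -0.3237, 0.0466]
ee_rot: [0.955, 0.146, 0.256, -0.038]
ft_force: [4.8, -7.0, -7.7]
grip_width: 0.296
grasp_force: 30.3
```

{"op": "move_arm", "data": {"plan": [{"delta_pos": [0.0024, 0.0005, -0.0026], "turn": [0, 0, 0], "fingers": 0.85}, {"delta_pos": [0.0049, 0.001, -0.005], "turn": [0, 0, 0], "fingers": 0.85}, {"delta_pos": [0.0076, 0.001, -0.0073], "turn": [0, 0, 0], "fingers": 0.85}, {"delta_pos": [0.0102, 0.001, -0.0095], "turn": [0, 0, 0], "fingers": 0.85}, {"delta_pos": [0.013, 0.001, -0.0115], "turn": [0, 0, 0], "fingers": 0.85}, {"delta_pos": [0.016, 0.001, -0.0134], "turn": [0, 0, 0], "fingers": 0.85}, {"delta_pos": [0.016, 0.001, -0.0134], "turn": [0, 0, 0], "fingers": 0.85}]}}

```text
clock: 4.88
position: [0.4889, -0.3218, 0.0661]
ee_rot: [0.955, 0.147, 0.256, -0.039]
ft_force: [-1.8, -6.0, -1.3]
grip_width: 0.294
grasp_force: 30.2
```

```bash
python3 - <<'E'
from h import *
o=get_obs();print(o['clock'],o['position'],w2f(o['position'])*1000,o['ft_force'],o['grip_width'],o['grasp_force'])
E
```

```text
4.875 [ 0.4889 -0.3218  0.0661] [[-105.422    -0.4296]] [-1.808  -6.0313 -1.26  ] 0.29394147983203744 30.231574773788452
```

{"op": "move_arm", "data": {"plan": [{"delta_pos": [0.002, 0, -0.0012], "turn": [0, 0, 0], "fingers": 0.85}, {"delta_pos": [0.004, 0, -0.0023], "turn": [0, 0, 0], "fingers": 0.85}, {"delta_pos": [0.0045, 0, -0.0025], "turn": [0, 0, 0], "fingers": 0.85}]}}

```text
clock: 5.25
position: [0.4912, -0.321, 0.0704]
ee_rot: [0.955, 0.147, 0.256, -0.039]
ft_force: [-2.0, -5.0, -1.8]
grip_width: 0.295
grasp_force: 30.2
```

{"op": "move_arm", "data": {"plan": [{"delta_pos": [0, 0, 0], "turn": [0, 0, 0], "fingers": 0.6}, {"delta_pos": [0, 0, 0], "turn": [0, 0, 0], "fingers": 0.58}, {"delta_pos": [0, 0, 0], "turn": [0, 0, 0], "fingers": 0.58}, {"delta_pos": [-0.02, 0, -0.025], "turn": [0, 0, 0], "fingers": 0.58}, {"delta_pos": [-0.02, 0, -0.07], "turn": [0, 0, 0], "fingers": 0.58}, {"delta_pos": [-0.02, 0, -0.1], "turn": [0, 0, 0], "fingers": 0.58}]}}

```text
clock: 6.0
position: [0.427, -0.3406, 0.1484]
ee_rot: [0.955, 0.147, 0.256, -0.039]
ft_force: [0.1, -0.1, -0.1]
grip_width: 0.423
grasp_force: 0.0
```

```bash
python3 - <<'E'
from h import *
import pickle
o=get_obs();c=camera('wrist');pickle.dump((o,c),open('w3.pkl','wb'));save(c,'w3.png')
print(o['clock'],o['position'],w2f(o['position'])*1000,o['ft_force'],o['grip_width'],o['grasp_force'])
E
```

```text
6.0 [ 0.427  -0.3406  0.1484] [[-170.0327    0.2339]] [ 0.1136 -0.116  -0.0875] 0.4230592851055051 0.0
```

View pics/w3.png

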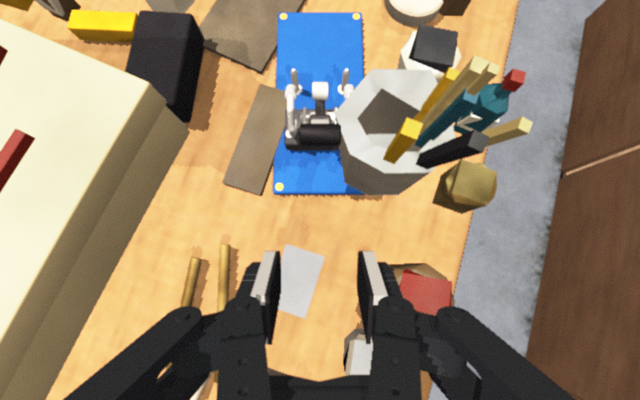

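The lever is up with the roller at (320,135), the hoops are swung clear, and the post tips are visible at (295,75) and (346,75). Next is the plate.

```bash
python3 - <<'E'
from h import *
o=get_obs();C=Ro.from_quat(o['ee_rot'])
print(C.inv().apply([0,0,.11]))
tgt([.6753,.165,.22],91.3)
M=np.load('M.npy');P=M.reshape(-1,3)
s=P[(P[:,0]>.4)&(P[:,0]<.8)&(P[:,1]>-.35)&(P[:,1]<.35)&(P[:,2]>.12)];print(len(s),s.max(0),s.min(0))
E
```

```text
[ 0.0552  0.0004 -0.0951]
delta [ 0.3718 -0.4097  0.1346] turn [ 0.3417 -0.4476 -1.2571] ang 78.9224753026143
397 [0.676  0.0432 0.1762] [ 0.4629 -0.1517  0.12  ]
```

{"op": "move_arm", "data": {"plan": [{"delta_pos": [0.04, 0, -0.07], "turn": [0, -0.18, 0], "fingers": 0.3}, {"delta_pos": [0.055, 0, -0.095], "turn": [0, -0.35, 0], "fingers": 0.3}, {"delta_pos": [0.372, -0.41, 0.125], "turn": [0.342, -0.448, -1.257], "fingers": 0.3}, {"delta_pos": [0.372, -0.41, 0.125], "turn": [0.342, -0.448, -1.257], "fingers": 0.3}, {"delta_pos": [0.372, -0.41, 0.125], "turn": [0.342, -0.448, -1.257], "fingers": 0.3}, {"delta_pos": [0.372, -0.41, 0.125], "turn": [0.342, -0.448, -1.257], "fingers": 0.3}, {"delta_pos": [0.372, -0.41, 0.125], "turn": [0.342, -0.448, -1.257], "fingers": 0.3}, {"delta_pos": [0.372, -0.41, 0.125], "turn": [0.342, -0.448, -1.257], "fingers": 0.3}, {"delta_pos": [0.372, -0.41, 0.1346], "turn": [0.342, -0.448, -1.257], "fingers": 0.3}, {"delta_pos": [0.372, -0.41, 0.1346], "turn": [0.342, -0.448, -1.257], "fingers": 0.3}, {"delta_pos": [0.372, -0.41, 0.1346], "turn": [0.342, -0.448, -1.257], "fingers": 0.3}, {"delta_pos": [0.372, -0.41, 0.1346], "turn": [0.342, -0.448, -1.257], "fingers": 0.3}]}}

```text
clock: 7.55
position: [0.6744, 0.1748, 0.2147]
ee_rot: [0.695, 0.719, 0.0, -0.005]
ft_force: [-0.3, -0.8, -0.9]
grip_width: 0.7
grasp_force: 0.0
```

```bash
python3 - <<'E'
from h import *
import pickle
o=get_obs();c=camera('wrist');pickle.dump((o,c),open('w4.pkl','wb'));save(c,'w4.png')
print(o['clock'],o['position'],o['ee_rot'],o['joint_pos'])
E
```

```text
7.55 [0.6744 0.1748 0.2147] [ 0.6955  0.7185  0.0003 -0.0048] [ 0.0987  0.5884 -0.6445  1.2476  0.335   1.4158 -0.482 ]
```

View pics/w4.png

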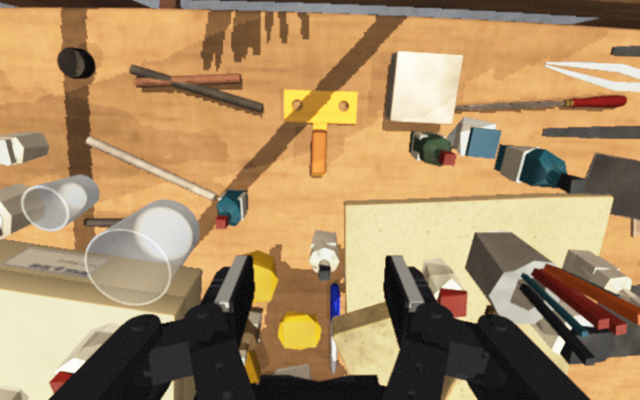

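The plate's holes are at (297,104) and (344,106), with the wood bar centred at (318,149). The space around the grip is clear.

```bash
cat >> h.py <<'E'
def holes(c,o,zu,roi):
    """yellow plate: hole centroids (full-picture px) inside roi (u0,v0,u1,v1)"""
    u0,v0,u1,v1=roi
    hsv=cv2.cvtColor(c['color'],cv2.COLOR_RGB2HSV)[v0:v1,u0:u1]
    m=((hsv[...,0]>20)&(hsv[...,0]<34)&(hsv[...,1]>150)).astype(np.uint8)
    cs,h=cv2.findContours(m,cv2.RETR_CCOMP,cv2.CHAIN_APPROX_NONE)
    r=[]
    for k,hh in zip(cs,h[0]):
        if hh[3]>=0 and 20<cv2.contourArea(k):
            M=cv2.moments(k); r.append((M['m10']/M['m00']+u0,M['m01']/M['m00']+v0,cv2.contourArea(k)))
    return sorted(r)
E
python3 - <<'E'
from h import *
import pickle
o,c=pickle.load(open('w4.pkl','rb'))
h=holes(c,o,0,(270,80,370,140));print(h)
w=onplane(c,[x[:2] for x in h],.004,o);print(w)
hsv=cv2.cvtColor(c['color'],cv2.COLOR_RGB2HSV)
m=((hsv[...,0]>5)&(hsv[...,0]<18)&(hsv[...,1]>190)&(hsv[...,2]>120));m[:128]=0;m[180:]=0;m[:,:305]=0;m[:,335:]=0
q=np.argwhere(m)[:,::-1];ww=onplane(c,q,.031,o)
r=cv2.minAreaRect((ww[:,:2]*1000).astype(np.float32));print('wood',r)
d=w[1,:2]-w[0,:2];mid=w.mean(0)[:2];y=d/np.linalg.norm(d);x=np.array([y[1],-y[0]])
print('sep',np.linalg.norm(d),'yaw x',np.degrees(np.arctan2(x[1],x[0])),'mid',mid,'grip',mid+.038*x,'woodc',mid+.042*x)
tgt([*(mid+.038*x),.10],np.degrees(np.arctan2(-x[1],-x[0])))
E
```

```text
[(343.3976083707025, 105.67563527653213, 111.5)]
[[0.694  0.2366 0.004 ]]
wood ((670.8359985351562, 195.78028869628906), (42.39372634887695, 11.41805648803711), 89.51044464111328)Traceback (most recent call last):
  File "<stdin>", line 10, in <module>
IndexError: index 1 is out of bounds for axis 0 with size 1
```

```bash
python3 - <<'E'
from h import *
import pickle
o,c=pickle.load(open('w4.pkl','rb'))
hsv=cv2.cvtColor(c['color'],cv2.COLOR_RGB2HSV)
print(hsv[98:112,289:306,2]);print(hsv[98:112,289:306,0])
m=((hsv[...,0]>20)&(hsv[...,0]<34)&(hsv[...,1]>120)).astype(np.uint8);m[:85]=0;m[128:]=0;m[:,:275]=0;m[:,365:]=0
k=np.argwhere(m)[:,::-1];w=onplane(c,k,.006,o);r=cv2.minAreaRect((w[:,:2]*1000).astype(np.float32));print(r)
E
```

```text
[[254 254 254 254 254 254 254 253 252 253 254 255 255 253 249 223 187]
 [254 254 254 255 253 247 236 226 223 235 246 253 255 242 212 194 182]
 [254 254 254 254 241 212 182 164 160 176 201 232 241 219 188 183 187]
 [254 254 254 243 202 180 179 176 177 180 181 177 180 179 183 182 182]
 [254 254 250 225 173 194 213 217 216 218 201 153 132 157 175 182 183]
 [254 254 246 207 186 208 221 225 227 226 207 154 118 142 171 181 182]
 [254 254 245 217 206 214 221 225 223 220 198 145 116 138 171 177 187]
 [254 254 248 226 211 220 221 222 216 196 173 130 113 133 165 182 183]
 [254 254 252 233 213 218 219 220 212 175 124 107 109 143 170 183 184]
 [254 254 254 243 223 214 213 202 196 156 112 104 125 159 176 185 185]
 [254 254 254 249 232 216 207 173 160 134 107 117 142 166 182 183 186]
 [254 254 254 249 236 214 188 156 129 121 124 142 162 174 186 181 184]
 [254 254 254 241 221 194 168 151 143 145 150 163 171 182 181 181 177]
 [254 254 254 233 193 181 173 171 164 165 165 177 176 183 179 180 179]]
[[26 26 27 27 26 25 25 24 24 24 26 26 26 25 22 19 18]
 [26 26 26 26 25 22 20 19 18 19 21 23 25 21 19 19 18]
 [26 26 26 24 20 18 17 16 16 17 18 19 21 19 18 18 19]
 [26 26 25 21 18 15 16 15 15 15 15 17 18 18 18 19 18]
 [26 26 22 18 16 15 16 16 16 15 16 15 17 18 18 18 18]
 [26 26 21 18 15 15 15 16 16 15 16 15 15 17 18 19 19]
 [26 25 22 17 16 15 16 16 15 16 15 15 15 18 17 18 19]
 [26 25 22 18 16 16 17 15 16 16 14 15 14 17 18 18 19]
 [26 26 23 19 16 16 16 15 16 15 14 13 15 17 17 18 19]
 [26 26 24 21 17 16 17 16 15 14 14 17 15 17 18 18 18]
 [26 26 26 22 19 17 16 15 15 15 16 15 17 18 18 18 18]
 [26 26 26 22 20 18 17 15 16 17 17 17 18 17 19 18 18]
 [26 26 25 21 19 19 18 18 17 18 18 18 18 18 18 18 19]
 [26 26 24 20 18 18 18 18 18 19 19 18 18 18 18 18 18]]
((671.5349731445312, 232.8717041015625), (69.7857894897461, 34.76177978515625), 0.6058364510536194)
```

```bash
python3 - <<'E'
from h import *
import pickle
o,c=pickle.load(open('w4.pkl','rb'))
w=onplane(c,[(297,104.7),(343.4,105.7)],.006,o);print(w)
d=w[1,:2]-w[0,:2];mid=w.mean(0)[:2];y=d/np.linalg.norm(d);x=np.array([y[1],-y[0]])
print('sep',np.linalg.norm(d),np.degrees(np.arctan2(x[1],x[0])),'mid',mid,'grip',mid+.038*x,'woodc',mid+.042*x)
g=mid+.038*x
for z in(.09,.02): tgt([*g,z],91)
E
```

```text
[[0.6492 0.2362 0.006 ]
 [0.6939 0.2367 0.006 ]]
sep 0.044675426554983494 -89.30065646836908 mid [0.6716 0.2364] grip [0.672  0.1985] woodc [0.6721 0.1945]
delta [ 0.0256 -0.0013  0.1255] turn [-0.0053 -0.0056  0.0126] ang 0.8455514102404739
delta [ 0.0252 -0.0009  0.1955] turn [-0.0053 -0.0056  0.0126] ang 0.8455514102404739
```

{"op": "move_arm", "data": {"plan": [{"delta_pos": [0.0255, -0.001, 0.06], "turn": [-0.005, -0.005, 0.012], "fingers": 0.45}, {"delta_pos": [0.0255, -0.001, 0.12], "turn": [-0.005, -0.005, 0.012], "fingers": 0.45}, {"delta_pos": [0.0255, -0.001, 0.16], "turn": [-0.005, -0.005, 0.012], "fingers": 0.45}, {"delta_pos": [0.0255, -0.001, 0.185], "turn": [-0.005, -0.005, 0.012], "fingers": 0.45}, {"delta_pos": [0.0255, -0.001, 0.1965], "turn": [-0.005, -0.005, 0.012], "fingers": 0.45}, {"delta_pos": [0.0255, -0.001, 0.1965], "turn": [-0.005, -0.005, 0.012], "fingers": 0.5}]}}

```text
clock: 8.35
position: [0.6733, 0.1935, 0.0207]
ee_rot: [0.703, 0.711, 0.0, 0.001]
ft_force: [-0.5, 0.0, 0.4]
grip_width: 0.502
grasp_force: 0.0
```

{"op": "move_arm", "data": {"force": 45, "plan": [{"delta_pos": [0, 0, 0], "turn": [0, 0, 0], "fingers": 0.7}, {"delta_pos": [0, 0, 0], "turn": [0, 0, 0], "fingers": 0.8}, {"delta_pos": [0, 0, 0], "turn": [0, 0, 0], "fingers": 0.95}, {"delta_pos": [0, 0, 0], "turn": [0, 0, 0], "fingers": 0.95}, {"delta_pos": [0, 0, 0], "turn": [0, 0, 0], "fingers": 0.95}]}}

```text
clock: 8.98
position: [0.674, 0.1946, 0.0219]
ee_rot: [0.703, 0.712, 0.001, 0.002]
ft_force: [-1.0, -1.0, 6.2]
grip_width: 0.154
grasp_force: 45.0
```

{"op": "move_arm", "data": {"plan": [{"delta_pos": [0, 0, -0.01], "turn": [0, 0, 0], "fingers": 0.95}, {"delta_pos": [0, 0, -0.04], "turn": [0, 0, 0], "fingers": 0.95}, {"delta_pos": [0, 0, -0.1], "turn": [0, 0, 0], "fingers": 0.95}, {"delta_pos": [0, 0, -0.16], "turn": [0, 0, 0], "fingers": 0.95}, {"delta_pos": [0, 0, -0.22], "turn": [0, 0, 0], "fingers": 0.95}, {"delta_pos": [0, 0, -0.22], "turn": [0, 0, 0], "fingers": 0.95}, {"delta_pos": [0, 0, -0.22], "turn": [0, 0, 0], "fingers": 0.95}]}}

```text
clock: 9.85
position: [0.6725, 0.1946, 0.2404]
ee_rot: [0.702, 0.712, 0.0, 0.001]
ft_force: [1.0, 0.0, -1.4]
grip_width: 0.15
grasp_force: 44.1
```

```bash
python3 - <<'E'
from h import *
import pickle
o=get_obs();c=camera('wrist');pickle.dump((o,c),open('w5.pkl','wb'));save(c,'w5.png')
print(o['clock'],o['position'],o['joint_pos'],o['ft_force'],o['grip_width'])
tgt([*f2w(.042,0),.24],197.45)
E
```

```text
9.85 [0.6725 0.1946 0.2404] [ 0.0587  0.5783 -0.6445  1.206   0.339   1.4602 -0.5283] [ 0.968   0.005  -1.4231] 0.15033133263283463
delta [-0.471  -0.0491  0.0003] turn [-0.0015  0.0019 -1.8621] ang 106.69049539903934
```

View pics/w5.png

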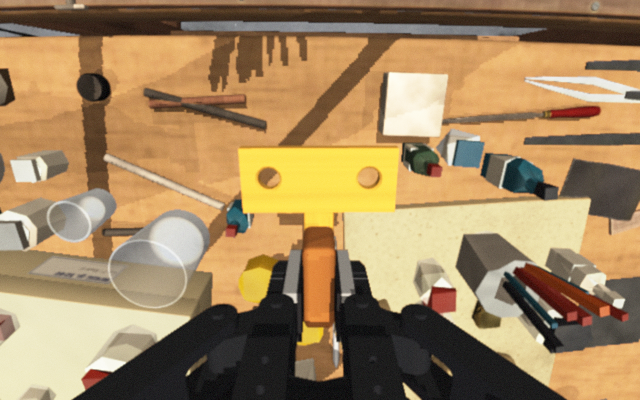

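The plate is held level with holes at (270,178) and (369,178). I'll carry it over the file.

{"op": "move_arm", "data": {"plan": [{"delta_pos": [-0.04, -0.004, 0], "turn": [0, 0, -0.16], "fingers": 0.95}, {"delta_pos": [-0.09, -0.009, 0], "turn": [0, 0, -0.34], "fingers": 0.95}, {"delta_pos": [-0.14, -0.015, 0], "turn": [0, 0, -0.52], "fingers": 0.95}, {"delta_pos": [-0.19, -0.02, 0], "turn": [0, 0, -0.7], "fingers": 0.95}, {"delta_pos": [-0.24, -0.025, 0], "turn": [0, 0, -0.88], "fingers": 0.95}, {"delta_pos": [-0.29, -0.03, 0], "turn": [0, 0, -1.06], "fingers": 0.95}, {"delta_pos": [-0.33, -0.035, 0], "turn": [0, 0, -1.24], "fingers": 0.95}, {"delta_pos": [-0.37, -0.04, 0], "turn": [0, 0, -1.42], "fingers": 0.95}, {"delta_pos": [-0.41, -0.044, 0], "turn": [0, 0, -1.6], "fingers": 0.95}, {"delta_pos": [-0.45, -0.047, 0], "turn": [0, 0, -1.76], "fingers": 0.95}, {"delta_pos": [-0.471, -0.049, 0], "turn": [-0.0015, 0.002, -1.862], "fingers": 0.95}, {"delta_pos": [-0.471, -0.049, 0], "turn": [-0.0015, 0.002, -1.862], "fingers": 0.95}]}}

```text
clock: 11.4
position: [0.6288, -0.279, 0.2389]
ee_rot: [-0.15, 0.989, 0.001, -0.0]
ft_force: [-0.5, 0.0, -0.0]
grip_width: 0.152
grasp_force: 44.1
```

```bash
python3 - <<'E'
from h import *
import pickle
o=get_obs();c=camera('wrist');pickle.dump((o,c),open('w6.pkl','wb'));save(c,'w6.png')
print(o['clock'],o['position'],o['joint_pos'],o['ft_force'],o['grip_width'])
print(Ro.from_quat(o['ee_rot']).as_matrix())
tgt([*f2w(.042,0),.12],197.45)
E
```

```text
11.4 [ 0.6288 -0.279   0.2389] [ 0.8989  0.6205 -0.8753  1.2365  0.4626  1.4869  1.9553] [-0.5054  0.0214 -0.0397] 0.15179485569292903
[[-0.9552 -0.2961 -0.0011]
 [-0.2961  0.9552  0.002 ]
 [ 0.0004  0.0023 -1.    ]]
delta [ 0.0002 -0.0006  0.1194] turn [ 0.0025  0.0005 -0.003 ] ang 0.2253854331053227
```

{"op": "move_arm", "data": {"plan": [{"delta_pos": [-0.03, 0, 0.04], "turn": [0.0025, 0, -0.003], "fingers": 0.95}, {"delta_pos": [-0.03, 0, 0.09], "turn": [0.0025, 0, -0.003], "fingers": 0.95}, {"delta_pos": [-0.03, 0, 0.13], "turn": [0.0025, 0, -0.003], "fingers": 0.95}, {"delta_pos": [-0.03, 0, 0.139], "turn": [0.0025, 0, -0.003], "fingers": 0.95}, {"delta_pos": [-0.03, 0, 0.139], "turn": [0.0025, 0, -0.003], "fingers": 0.95}, {"delta_pos": [-0.03, 0, 0.139], "turn": [0.0025, 0, -0.003], "fingers": 0.95}]}}

```text
clock: 12.2
position: [0.6599, -0.2676, 0.1044]
ee_rot: [-0.153, 0.988, -0.002, 0.002]
ft_force: [-0.1, -0.1, -0.6]
grip_width: 0.156
grasp_force: 44.1
```

```bash
python3 - <<'E'
from h import *
import pickle
o=get_obs();c=camera('wrist');pickle.dump((o,c),open('w7.pkl','wb'));save(c,'w7.png')
print(o['clock'],o['position'],w2f(o['position'])*1000,o['ft_force'],o['grip_width'],Ro.from_quat(o['ee_rot']).as_matrix()[2])
zp=o['position'][2]-.0219
h=holes(c,o,0,(200,100,440,260));print(h)
R,t=pose(c,o)
def proj(X):
    q=R@X+t;s=q[:2]/q[2];s=s*(1+c['k1']*(s@s));return s*[c['fx'],c['fy']]+[c['cx'],c['cy']]
for y in(.0225,-.0225): print('post exp px',proj(np.array([*f2w(0,y),.041])),proj(np.array([*f2w(0,y),.008])))
top=camera('top');save(top,'top2.png')
a=cv2.imread('pics/w7.png');b=cv2.imread('pics/top2.png')
a=cv2.resize(a[20:270,170:470],(720,600));cv2.imwrite('pics/comp.png',a)
E
```

```text
12.2 [ 0.6599 -0.2676  0.1044] [[73.9991  0.0506]] [-0.0773 -0.0971 -0.6406] 0.15552284485292697 [-0.0043 -0.0037 -1.    ]
[(286.131021194605, 152.61657032755298, 86.5), (295.75942028985503, 161.8927536231884, 115.0), (299.4758064516129, 169.11827956989248, 62.0), (325.4844444444444, 151.85777777777778, 37.5), (344.3333333333333, 162.25581395348837, 21.5), (351.4088050314465, 194.46540880503142, 26.5), (368.84434814012275, 177.46189960274467, 461.5)]
post exp px [359.7684  99.2211] [354.0946  96.1894]
post exp px [277.4603  98.9866] [283.547   95.9893]
```

View pics/comp.png

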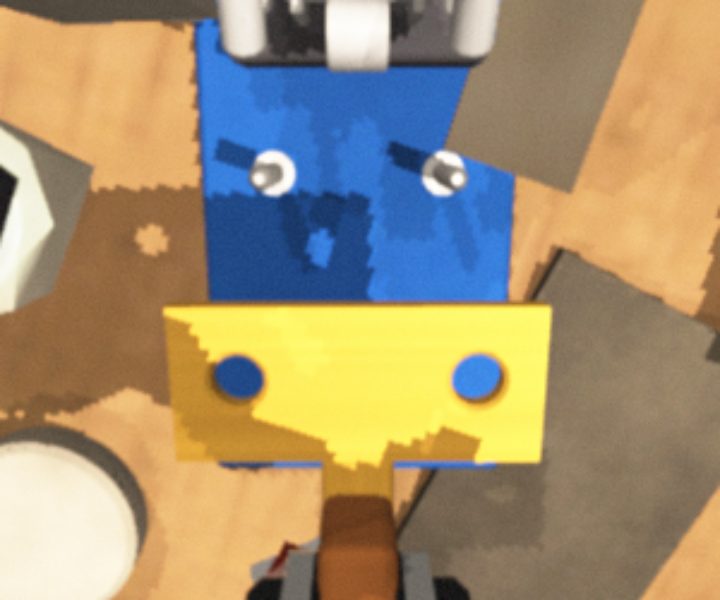

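The post feet are clearly visible at (272,173) and (444,173) in the crop, and the plate's through-holes at (239,377) and (478,377). I'll work out the offset between them.

```bash
python3 - <<'E'
from h import *
import pickle
o,c=pickle.load(open('w7.pkl','rb'))
hsv=cv2.cvtColor(c['color'],cv2.COLOR_RGB2HSV)
def blob(m,box):
    u0,v0,u1,v1=box;q=np.argwhere(m[v0:v1,u0:u1]);return q.mean(0)[::-1]+[u0,v0],len(q),q.min(0)[::-1]+[u0,v0],q.max(0)[::-1]+[u0,v0]
blue=(hsv[...,0]>95)&(hsv[...,0]<128)&(hsv[...,1]>100)
hl=blob(blue,(255,163,286,192));hr=blob(blue,(355,163,385,192));print(hl,hr)
white=(hsv[...,1]<60)
pl=blob(white,(272,80,296,106));pr=blob(white,(343,80,368,106));print(pl,pr)
zp=o['position'][2]-.0219
H=w2f(onplane(c,[hl[0],hr[0]],zp+.003,o))*1000
print('holes',H,np.diff(H,axis=0),H.mean(0))
F=w2f(onplane(c,[(283.3,92.1),(355,92.1)],.008,o))*1000;print('feet',F,F.mean(0),np.diff(F,axis=0))
print('TCP f',w2f(o['position'])*1000)
E
```

```text
(array([269.1008, 176.6134]), 238, array([260, 169]), array([278, 184])) (array([367.9847, 176.3563]), 261, array([359, 168]), array([377, 185]))
(array([283.2914,  91.777 ]), 278, array([274,  83]), array([292, 101])) (array([354.838,  91.331]), 284, array([346,  80]), array([367, 101]))
holes [[ 31.4859 -22.1682]
 [ 31.2026  22.6017]] [[-0.2833 44.7699]] [31.3443  0.2167]
feet [[ -2.3898 -22.5881]
 [ -2.5137  22.9894]] [-2.4517  0.2007] [[-0.1239 45.5775]]
TCP f [[73.9991  0.0506]]
```

{"op": "move_arm", "data": {"plan": [{"delta_pos": [0.012, 0, 0.002], "turn": [0, 0, 0.002], "fingers": 0.95}, {"delta_pos": [0.025, 0, 0.006], "turn": [0, 0, 0.002], "fingers": 0.95}, {"delta_pos": [0.0338, 0, 0.014], "turn": [0, 0, 0.002], "fingers": 0.95}, {"delta_pos": [0.0338, 0, 0.022], "turn": [0, 0, 0.002], "fingers": 0.95}, {"delta_pos": [0.0338, 0, 0.029], "turn": [0, 0, 0.002], "fingers": 0.95}, {"delta_pos": [0.0338, 0, 0.029], "turn": [0, 0, 0.002], "fingers": 0.95}, {"delta_pos": [0.0338, 0, 0.029], "turn": [0, 0, 0.002], "fingers": 0.95}]}}

```text
clock: 13.18
position: [0.627, -0.2777, 0.0731]
ee_rot: [-0.152, 0.988, -0.001, 0.001]
ft_force: [0.2, -0.9, -1.2]
grip_width: 0.152
grasp_force: 44.1
```

```bash
python3 - <<'E'
from h import *
import pickle
o=get_obs();c=camera('wrist');pickle.dump((o,c),open('w8.pkl','wb'));save(c,'w8.png')
print(o['clock'],o['position'],w2f(o['position'])*1000,o['ft_force'],o['grip_width'],Ro.from_quat(o['ee_rot']).as_matrix()[2])
hsv=cv2.cvtColor(c['color'],cv2.COLOR_RGB2HSV)
def pr(u0,u1):
    for v in range(166,189):
        print(''.join('B' if 95<h<128 and s>100 else 'Y' if 15<h<36 and s>120 else '.' if s<70 else 'o' for h,s,_ in hsv[v,u0:u1]))
pr(256,284);print();pr(354,382)
E
```

```text
13.175 [ 0.627  -0.2777  0.0731] [[39.6097  0.187 ]] [ 0.2351 -0.8959 -1.1858] 0.15197507178834677 [-0.0023 -0.002  -1.    ]
YYYYYYYYYYYYYYYYYYYYYYYYYYYY
YYYYYYYYYYYYYYYYYYYYYYYYYYYY
YYYYYYYYooooooooYYYYYYYYYYYY
YYYYYYYo.oBo.....oYYYYYYYYYY
YYYYYo.BBBBB......oYYYYYYYYY
YYYYo.BBBBBBB......oYYYYYYYY
YYYY.BBBBBBBBo.......YYYYYYY
YYYooBBBBBBBBBBo..oBB.oYYYYY
YYYoBBBBBBBBBBBBBBBBBB.YYYYY
YYY.BBBBBBBBBBBBBBBBBBooYYYY
YYY.BBBBBBBBBBBBBBBBBBB.YYYY
YYYoBBBBBBBBBBBBBBBBBBB.YYYY
YYYo.BBBBBBBBBBBBBBBBBB.YYYY
YYYY.BBBBBBBBBBBBBBBBBB.YYYY
YYYYo.BBBBBBBBBBBBBBBBB.YYYY
YYYYYooBBBBBBBBBBBBBBB.oYYYY
YYYYYYooBBBBBBBBBBBBBB.YYYYY
YYYYYYoo.BBBBBBBBBBBB.YYYYYY
YYYYYYYYo.oBBBBBBBBooYYYYYYY
YYYYYYYYYYo...o....oYYYYYYYY
YYYYYYYYYYYYooooYoYYYYYYYYYY
YYYYYYYYYYYYYYYYYYYYYYYYYYYY
YYYYYYYYYYYYYYYYYYYYYYYYYYYY

YYYYYYYYYYYYYYYYYYYYYYYYYYYY
YYYYYYYYYYYYYYYo.oYYYYYYYYYY
YYYYYYYYYYYYYo.BBo..oYYYYYYY
YYYYYYYYYooo..BBBBBBo.YYYYYY
YYYYYYYYo....oBBBBBBBB.oYYYY
YYYYYYYYo....BBBBBBBBBB.YYYY
YYYYYYYo....BBBBBBBBBBBooYYY
YYYYYo.ooooBBBBBBBBBBBBBoYYY
YYYYY.BBBBBBBBBBBBBBBBBB.YYY
YYYYooBBBBBBBBBBBBBBBBBB.YYY
YYYY.BBBBBBBBBBBBBBBBBBB.YYY
YYYY.BBBBBBBBBBBBBBBBBBB.YYY
YYYY.BBBBBBBBBBBBBBBBBBooYYY
YYYY.BBBBBBBBBBBBBBBBBB.YYYY
YYYY.BBBBBBBBBBBBBBBBBooYYYY
YYYYo.BBBBBBBBBBBBBBBB.YYYYY
YYYYY.BBBBBBBBBBBBBBB.oYYYYY
YYYYYY.BBBBBBBBBBBBB.oYYYYYY
YYYYYYY..BBBBBBBBo..YYYYYYYY
YYYYYYYYo...ooo..ooYYYYYYYYY
YYYYYYYYYYYoooooYYYYYYYYYYYY
YYYYYYYYYYYYYYYYYYYYYYYYYYYY
YYYYYYYYYYYYYYYYYYYYYYYYYYYY
```

{"op": "move_arm", "data": {"plan": [{"delta_pos": [-0.0006, 0, 0], "turn": [0, 0, 0], "fingers": 0.95}, {"delta_pos": [-0.0006, 0, 0.006], "turn": [0, 0, 0], "fingers": 0.95}, {"delta_pos": [-0.0006, 0, 0.012], "turn": [0, 0, 0], "fingers": 0.95}, {"delta_pos": [-0.0006, 0, 0.018], "turn": [0, 0, 0], "fingers": 0.95}, {"delta_pos": [-0.0006, 0, 0.018], "turn": [0, 0, 0], "fingers": 0.95}, {"delta_pos": [-0.0006, 0, 0.018], "turn": [0, 0, 0], "fingers": 0.95}]}}

```text
clock: 13.98
position: [0.6273, -0.2779, 0.0551]
ee_rot: [-0.152, 0.988, -0.001, 0.001]
ft_force: [-0.5, -0.5, -0.8]
grip_width: 0.155
grasp_force: 44.1
```

{"op": "move_arm", "data": {"plan": [{"delta_pos": [0, 0, 0.006], "turn": [0, 0, 0], "fingers": 0.95}, {"delta_pos": [0, 0, 0.012], "turn": [0, 0, 0], "fingers": 0.95}, {"delta_pos": [0, 0, 0.018], "turn": [0, 0, 0], "fingers": 0.95}, {"delta_pos": [0, 0, 0.021], "turn": [0, 0, 0], "fingers": 0.95}, {"delta_pos": [0, 0, 0.021], "turn": [0, 0, 0], "fingers": 0.95}]}}

```text
clock: 14.6
position: [0.6272, -0.2779, 0.0337]
ee_rot: [-0.152, 0.988, -0.001, 0.001]
ft_force: [0.8, -0.5, 0.2]
grip_width: 0.154
grasp_force: 44.1
```

{"op": "move_arm", "data": {"plan": [{"delta_pos": [0, 0, 0.001], "turn": [0, 0, 0], "fingers": 0.95}, {"delta_pos": [0, 0, 0.002], "turn": [0, 0, 0], "fingers": 0.95}, {"delta_pos": [0, 0, 0.003], "turn": [0, 0, 0], "fingers": 0.95}, {"delta_pos": [0, 0, 0.003], "turn": [0, 0, 0], "fingers": 0.95}]}}

```text
clock: 15.1
position: [0.6272, -0.278, 0.031]
ee_rot: [-0.152, 0.988, -0.001, 0.001]
ft_force: [-0.8, 0.4, -0.7]
grip_width: 0.15
grasp_force: 44.1
```

{"op": "move_arm", "data": {"plan": [{"delta_pos": [0, 0, 0.0007], "turn": [0, 0, 0], "fingers": 0.95}, {"delta_pos": [0, 0, 0.0015], "turn": [0, 0, 0], "fingers": 0.95}, {"delta_pos": [0, 0, 0.0015], "turn": [0, 0, 0], "fingers": 0.95}]}}

```text
clock: 15.48
position: [0.6274, -0.278, 0.0299]
ee_rot: [-0.152, 0.988, -0.001, 0.001]
ft_force: [-2.6, 0.2, 3.6]
grip_width: 0.153
grasp_force: 44.7
```

{"op": "move_arm", "data": {"plan": [{"delta_pos": [0, 0, 0.0004], "turn": [0, 0, 0], "fingers": 0.95}, {"delta_pos": [0, 0, 0.0004], "turn": [0, 0, 0], "fingers": 0.8}, {"delta_pos": [0, 0, 0.0004], "turn": [0, 0, 0], "fingers": 0.7}, {"delta_pos": [0, 0, 0.0004], "turn": [0, 0, 0], "fingers": 0.55}, {"delta_pos": [0, 0, 0.0004], "turn": [0, 0, 0], "fingers": 0.55}, {"delta_pos": [0, 0, 0.0004], "turn": [0, 0, 0], "fingers": 0.55}]}}

```text
clock: 16.23
position: [0.6273, -0.278, 0.0291]
ee_rot: [-0.152, 0.988, -0.001, 0.001]
ft_force: [0.2, 0.6, 0.5]
grip_width: 0.452
grasp_force: 0.0
```

{"op": "move_arm", "data": {"plan": [{"delta_pos": [0, 0, -0.005], "turn": [0, 0, 0], "fingers": 0.55}, {"delta_pos": [0, 0, -0.025], "turn": [0, 0, 0], "fingers": 0.55}, {"delta_pos": [0, 0, -0.06], "turn": [0, 0, 0], "fingers": 0.55}, {"delta_pos": [0, 0, -0.11], "turn": [0, 0, 0], "fingers": 0.6}, {"delta_pos": [0, 0, -0.17], "turn": [0, 0, 0], "fingers": 0.9}, {"delta_pos": [0, 0, -0.22], "turn": [0, 0, 0], "fingers": 0.98}, {"delta_pos": [0, 0, -0.22], "turn": [0, 0, 0], "fingers": 1.0}, {"delta_pos": [0, 0, -0.22], "turn": [0, 0, 0], "fingers": 1.0}]}}

```text
clock: 17.23
position: [0.6267, -0.2775, 0.2498]
ee_rot: [-0.152, 0.988, -0.001, 0.001]
ft_force: [0.1, -0.1, -0.2]
grip_width: 0.001
grasp_force: 0.0
```

```bash
python3 - <<'E'
from h import *
import pickle
o=get_obs();c=camera('wrist');pickle.dump((o,c),open('w9.pkl','wb'));save(c,'w9.png')
print(o['clock'],o['position'],o['joint_pos'],o['ft_force'],o['grip_width'])
hsv=cv2.cvtColor(c['color'],cv2.COLOR_RGB2HSV)
m=((hsv[...,0]>20)&(hsv[...,0]<34)&(hsv[...,1]>130))
P=cloud(c,m,o);f=np.c_[w2f(P),P[:,2]]*1000
k=(abs(f[:,0])<17)&(abs(f[:,1])<36);f=f[k];print(len(f),np.percentile(f[:,2],[5,50,95]))
A=np.c_[f[:,:2],np.ones(len(f))];print('plane',np.linalg.lstsq(A,f[:,2],rcond=None)[0],f.min(0),f.max(0))
# roller: dark pts high
g=c['color'].max(2)<70;P=cloud(c,g,o);f=np.c_[w2f(P),P[:,2]]*1000
k=(abs(f[:,0]+90)<35)&(abs(f[:,1])<25)&(f[:,2]>50)&(f[:,2]<120);f=f[k];print('roller',len(f),np.median(f,0),f.min(0),f.max(0))
E
```

```text
17.225 [ 0.6267 -0.2775  0.2498] [ 0.9044  0.6074 -0.8841  1.2338  0.4601  1.4977  1.9598] [ 0.0764 -0.1008 -0.224 ] 0.0005640322982893995
1628 [12.0242 13.3953 14.7191]
plane [-0.0052  0.002  13.3756] [-16.5307 -34.5461   6.9777] [16.9153 34.307  16.2061]
roller 618 [-81.7973  -0.1189 102.0615] [-88.5431 -12.1195  96.4088] [-75.9679  11.8668 104.8489]
```

The plate lies flat: its top reads 13.4 mm with no slope. The open roller is at x≈-82 in the file frame, with its top at about 103 mm. I'll turn the hand back to the lever pose with the fingers shut.

```bash
python3 - <<'E'
from h import *
tgt([*f2w(-.06,.012),.27],110)
E
```

```text
delta [ 0.099   0.0115 -0.0214] turn [-0.0007  0.0022  1.5272] ang 87.50055012131051
```

{"op": "move_arm", "data": {"plan": [{"delta_pos": [0.01, 0.001, -0.02], "turn": [0, 0, 0.17], "fingers": 1}, {"delta_pos": [0.02, 0.002, -0.02], "turn": [0, 0, 0.34], "fingers": 1}, {"delta_pos": [0.03, 0.003, -0.02], "turn": [0, 0, 0.51], "fingers": 1}, {"delta_pos": [0.04, 0.005, -0.02], "turn": [0, 0, 0.68], "fingers": 1}, {"delta_pos": [0.05, 0.006, -0.02], "turn": [0, 0, 0.85], "fingers": 1}, {"delta_pos": [0.06, 0.007, -0.02], "turn": [0, 0, 1.02], "fingers": 1}, {"delta_pos": [0.07, 0.008, -0.02], "turn": [0, 0, 1.19], "fingers": 1}, {"delta_pos": [0.08, 0.009, -0.02], "turn": [0, 0, 1.36], "fingers": 1}, {"delta_pos": [0.099, 0.011, -0.02], "turn": [0, 0, 1.527], "fingers": 1}, {"delta_pos": [0.099, 0.011, -0.02], "turn": [0, 0, 1.527], "fingers": 1}, {"delta_pos": [0.099, 0.011, -0.02], "turn": [0, 0, 1.527], "fingers": 1}]}}

```text
clock: 18.65
position: [0.5292, -0.2966, 0.2684]
ee_rot: [0.572, 0.82, 0.0, 0.001]
ft_force: [0.4, -0.9, -0.0]
grip_width: -0.002
grasp_force: 0.0
```

```bash
python3 - <<'E'
from h import *
o=get_obs();print(o['position'],o['joint_pos'])
tgt([*f2w(-.115,.012),.205],17.45,30)
E
```

```text
[ 0.5292 -0.2966  0.2684] [ 0.9513  0.3487 -0.662   1.4473  0.2144  1.4166  0.6388]
delta [ 0.0032 -0.0556  0.0633] turn [-0.4208  0.403   1.5788] ang 96.42233247370066
```

{"op": "move_arm", "data": {"plan": [{"delta_pos": [0, -0.006, 0], "turn": [-0.044, 0.042, 0.165], "fingers": 1}, {"delta_pos": [0, -0.012, 0], "turn": [-0.088, 0.084, 0.33], "fingers": 1}, {"delta_pos": [0, -0.018, 0], "turn": [-0.132, 0.126, 0.495], "fingers": 1}, {"delta_pos": [0, -0.024, 0], "turn": [-0.176, 0.168, 0.66], "fingers": 1}, {"delta_pos": [0, -0.03, 0], "turn": [-0.22, 0.21, 0.825], "fingers": 1}, {"delta_pos": [0, -0.036, 0], "turn": [-0.264, 0.252, 0.99], "fingers": 1}, {"delta_pos": [0, -0.042, 0], "turn": [-0.308, 0.294, 1.155], "fingers": 1}, {"delta_pos": [0.001, -0.048, 0.01], "turn": [-0.352, 0.337, 1.32], "fingers": 1}, {"delta_pos": [0.002, -0.052, 0.03], "turn": [-0.396, 0.379, 1.485], "fingers": 1}, {"delta_pos": [0.003, -0.0556, 0.06], "turn": [-0.421, 0.403, 1.579], "fingers": 1}, {"delta_pos": [0.003, -0.0556, 0.063], "turn": [-0.421, 0.403, 1.579], "fingers": 1}, {"delta_pos": [0.003, -0.0556, 0.063], "turn": [-0.421, 0.403, 1.579], "fingers": 1}]}}

```text
clock: 20.15
position: [0.4768, -0.313, 0.2067]
ee_rot: [0.955, 0.147, 0.256, -0.038]
ft_force: [0.3, -0.4, 0.3]
grip_width: -0.001
grasp_force: 0.0
```

```bash
python3 - <<'E'
from h import *
import pickle
o=get_obs();print(o['clock'],w2f(o['position'])*1000,o['position'],o['joint_pos'],o['ft_force'])
c=camera('wrist');pickle.dump((o,c),open('w10.pkl','wb'));save(c,'w10.png')
tgt([*f2w(-.0674,.012),.113],17.45,30)
g=c['color'].max(2)<70;P=cloud(c,g,o);f=np.c_[w2f(P),P[:,2]]*1000
k=(abs(f[:,0]+90)<30)&(abs(f[:,1])<18)&(f[:,2]>60)&(f[:,2]<112);f=f[k];print('roller',len(f),np.median(f,0),f.min(0),f.max(0))
P=cloud(c,np.ones((400,640),bool),o);f=np.c_[w2f(P),P[:,2]]*1000
k=(f[:,0]<-60)&(f[:,0]>-200)&(f[:,1]>-45)&(f[:,1]<60)&(f[:,2]>70);f=f[k]
for y in range(-45,50,8):
    q=f[abs(f[:,1]-y)<4];print(y,len(q),q.max(0,initial=-999) if len(q) else '',q.min(0) if len(q) else '')
E
```

```text
20.15 [[-114.2584   11.5929]] [ 0.4768 -0.313   0.2067] [ 1.2378  0.1171 -0.5074  1.9076 -0.5006  0.9152 -0.2584] [ 0.3359 -0.4377  0.2671]
delta [-0.0068 -0.001   0.1049] turn [ 0.0026 -0.0012  0.0011] ang 0.1786596778025637
roller 528 [-83.2296  -0.5734 101.8726] [-88.9321 -13.0241  96.3216] [-75.7481  11.5443 104.7509]
-45 398 [-91.5226 -41.002  275.8752] [-140.697   -44.9916   91.5183]
-37 1753 [-60.2024 -33.0028 275.9197] [-140.7332  -40.9832   70.1423]
-29 2544 [-60.2526 -25.0036 275.2573] [-146.3723  -32.9971   71.0837]
-21 3648 [-60.3408 -17.     267.6861] [-149.7669  -24.9994   71.2641]
-13 2573 [-60.3781  -9.0007 272.6667] [-149.417   -16.9999   73.2904]
-5 2054 [-63.6822  -1.0016 280.6476] [-140.6903   -8.999    70.0539]
3 4054 [-63.6865   6.9951 280.9758] [-140.4985   -0.9999   70.0704]
11 3500 [-75.5419  14.9996 274.7746] [-145.9803    7.0013   96.4398]
19 3956 [-101.9674   22.9995  280.9175] [-146.1065   15.0022  205.2232]
27 2512 [-106.8797   30.9961  281.0995] [-138.3933   23.0012  205.5678]
35 1923 [-121.364    38.9964  272.9527] [-148.8406   31.0179  236.1006]
43 2886 [-121.5661   46.9985  266.3716] [-149.6194   39.0017  235.7258]
```

{"op": "move_arm", "data": {"plan": [{"delta_pos": [-0.001, -0.001, 0.04], "turn": [0, 0, 0], "fingers": 1}, {"delta_pos": [-0.003, -0.001, 0.075], "turn": [0, 0, 0], "fingers": 1}, {"delta_pos": [-0.003, -0.001, 0.095], "turn": [0, 0, 0], "fingers": 1}, {"delta_pos": [-0.003, -0.001, 0.105], "turn": [0, 0, 0], "fingers": 1}, {"delta_pos": [-0.003, -0.001, 0.105], "turn": [0, 0, 0], "fingers": 1}, {"delta_pos": [-0.003, -0.001, 0.105], "turn": [0, 0, 0], "fingers": 1}]}}

```text
clock: 20.95
position: [0.5236, -0.2982, 0.1145]
ee_rot: [0.955, 0.145, 0.257, -0.038]
ft_force: [1.1, 0.3, 0.1]
grip_width: 0.001
grasp_force: 0.0
```

{"op": "move_arm", "data": {"plan": [{"delta_pos": [-0.002, 0, 0], "turn": [0, 0, 0], "fingers": 1}, {"delta_pos": [-0.004, 0, 0], "turn": [0, 0, 0], "fingers": 1}, {"delta_pos": [-0.0055, 0, 0], "turn": [0, 0, 0], "fingers": 1}, {"delta_pos": [-0.0055, 0, 0], "turn": [0, 0, 0], "fingers": 1}]}}

```text
clock: 21.45
position: [0.5191, -0.2991, 0.1111]
ee_rot: [0.955, 0.145, 0.257, -0.038]
ft_force: [1.5, -0.1, 1.7]
grip_width: 0.003
grasp_force: 1.0
```

```bash
python3 - <<'E'
from h import *
o=get_obs();print(o['clock'],w2f(o['position'])*1000,o['position'],o['ft_force'],np.r_[o['ft_force'][:2]@FX,o['ft_force'][2]])
E
```

```text
21.45 [[-69.7433  12.1739]] [ 0.5191 -0.2991  0.1111] [ 1.4716 -0.0931  1.7204] [1.3759 1.7204]
```

{"op": "move_arm", "data": {"plan": [{"delta_pos": [-0.004, 0, 0.0003], "turn": [0, 0, 0], "fingers": 1}, {"delta_pos": [-0.0075, 0, 0.0007], "turn": [0, 0, 0], "fingers": 1}, {"delta_pos": [-0.011, 0, 0.0013], "turn": [0, 0, 0], "fingers": 1}, {"delta_pos": [-0.0145, 0, 0.002], "turn": [0, 0, 0], "fingers": 1}]}}

```text
clock: 21.95
position: [0.5087, -0.3027, 0.1027]
ee_rot: [0.955, 0.145, 0.257, -0.038]
ft_force: [1.9, -0.0, 5.4]
grip_width: 0.003
grasp_force: 2.4
```

```bash
python3 - <<'E'
from h import *
o=get_obs();print(o['clock'],w2f(o['position'])*1000,o['position'],np.r_[o['ft_force'][:2]@FX,o['ft_force'][:2]@FY,o['ft_force'][2]])
E
```

```text
21.95 [[-80.789   11.8855]] [ 0.5087 -0.3027  0.1027] [ 1.7789 -0.5802  5.4226]
```

{"op": "move_arm", "data": {"plan": [{"delta_pos": [-0.0034, 0, 0.0009], "turn": [0, 0, 0], "fingers": 1}, {"delta_pos": [-0.0067, 0, 0.002], "turn": [0, 0, 0], "fingers": 1}, {"delta_pos": [-0.01, 0, 0.0033], "turn": [0, 0, 0], "fingers": 1}, {"delta_pos": [-0.0131, 0, 0.0047], "turn": [0, 0, 0], "fingers": 1}, {"delta_pos": [-0.0163, 0, 0.0063], "turn": [0, 0, 0], "fingers": 1}, {"delta_pos": [-0.0193, 0, 0.008], "turn": [0, 0, 0], "fingers": 1}, {"delta_pos": [-0.0223, 0, 0.01], "turn": [0, 0, 0], "fingers": 1}, {"delta_pos": [-0.0251, 0, 0.012], "turn": [0, 0, 0], "fingers": 1}, {"delta_pos": [-0.0278, 0, 0.0142], "turn": [0, 0, 0], "fingers": 1}, {"delta_pos": [-0.0304, 0, 0.0165], "turn": [0, 0, 0], "fingers": 1}, {"delta_pos": [-0.0304, 0, 0.0165], "turn": [0, 0, 0], "fingers": 1}]}}

```text
clock: 23.32
position: [0.4902, -0.3076, 0.0718]
ee_rot: [0.955, 0.145, 0.256, -0.039]
ft_force: [0.3, -0.4, 1.1]
grip_width: 0.004
grasp_force: 0.0
```

```bash
python3 - <<'E'
from h import *
import pickle
o=get_obs();print(o['clock'],w2f(o['position'])*1000,o['position'],np.r_[o['ft_force'][:2]@FX,o['ft_force'][:2]@FY,o['ft_force'][2]])
c=camera('wrist');pickle.dump((o,c),open('w11.pkl','wb'));save(c,'w11.png')
g=c['color'].max(2)<70;P=cloud(c,g,o);f=np.c_[w2f(P),P[:,2]]*1000
k=(abs(f[:,0]+100)<35)&(abs(f[:,1])<18)&(f[:,2]>25)&(f[:,2]<112);f=f[k];print('dark',len(f),np.median(f,0),f.min(0),f.max(0));print(np.histogram(f[:,2],8),np.histogram(f[:,0],8))
E
```

```text
23.325 [[-99.8524  12.7252]] [ 0.4902 -0.3076  0.0718] [ 0.1673 -0.4687  1.0948]
dark 4455 [-111.5811    2.4026  105.729 ] [-134.9932  -17.9938   42.8703] [-88.0514  17.9943 111.9999]
(array([ 218,    0,    0,  125,  261,  471,  790, 2590]), array([ 42.8703,  51.5115,  60.1527,  68.7939,  77.4351,  86.0763,
        94.7175, 103.3587, 111.9999])) (array([ 494,  636,  493,  611, 1338,  486,  285,  112]), array([-134.9932, -129.1255, -123.2577, -117.39  , -111.5223, -105.6546,
        -99.7868,  -93.9191,  -88.0514]))
```

{"op": "move_arm", "data": {"plan": [{"delta_pos": [-0.008, 0, -0.006], "turn": [0, 0, 0], "fingers": 1}, {"delta_pos": [-0.0237, 0.002, -0.0081], "turn": [0, 0, 0], "fingers": 1}, {"delta_pos": [-0.0237, 0.002, -0.0081], "turn": [0, 0, 0], "fingers": 1}, {"delta_pos": [-0.0237, 0.002, -0.0081], "turn": [0, 0, 0], "fingers": 1}]}}

```text
clock: 23.88
position: [0.4679, -0.3169, 0.0677]
ee_rot: [0.955, 0.145, 0.256, -0.038]
ft_force: [-0.7, 0.6, -0.7]
grip_width: 0.0
grasp_force: 0.0
```

```bash
python3 - <<'E'
from h import *
import pickle
o=get_obs();print(o['clock'],w2f(o['position'])*1000,o['position'],np.r_[o['ft_force'][:2]@FX,o['ft_force'][:2]@FY,o['ft_force'][2]])
o1,c=pickle.load(open('w11.pkl','rb'))
g=c['color'].max(2)<70;P=cloud(c,g,o1);f=np.c_[w2f(P),P[:,2]]*1000
k=(abs(f[:,0]+110)<25)&(abs(f[:,1])<18)&(f[:,2]>25)&(f[:,2]<55);f=f[k];print('roller',len(f),np.median(f,0),f.min(0),f.max(0))
E
```

```text
23.875 [[-123.9803   10.5456]] [ 0.4679 -0.3169  0.0677] [-0.4846  0.7964 -0.6955]
roller 218 [-111.0981   -9.7497   47.9737] [-116.6621  -12.6847   42.8703] [-107.7044   -5.2446   50.4415]
```

{"op": "move_arm", "data": {"plan": [{"delta_pos": [-0.0012, 0, 0.002], "turn": [0, 0, 0], "fingers": 1}, {"delta_pos": [-0.0023, 0, 0.004], "turn": [0, 0, 0], "fingers": 1}, {"delta_pos": [-0.0035, 0, 0.0061], "turn": [0, 0, 0], "fingers": 1}, {"delta_pos": [-0.0035, 0, 0.0061], "turn": [0, 0, 0], "fingers": 1}]}}

```text
clock: 24.38
position: [0.4676, -0.3167, 0.06]
ee_rot: [0.955, 0.145, 0.256, -0.039]
ft_force: [-0.3, 0.2, -1.1]
grip_width: 0.0
grasp_force: 0.0
```

Still free. I'll go on in small steps, since the blade gives 8 N per mm.

{"op": "move_arm", "data": {"plan": [{"delta_pos": [-0.0005, 0, 0.0009], "turn": [0, 0, 0], "fingers": 1}, {"delta_pos": [-0.001, 0, 0.0017], "turn": [0, 0, 0], "fingers": 1}, {"delta_pos": [-0.001, 0, 0.0017], "turn": [0, 0, 0], "fingers": 1}]}}

```text
clock: 24.75
position: [0.4676, -0.3169, 0.0583]
ee_rot: [0.955, 0.145, 0.256, -0.038]
ft_force: [0.2, -0.8, -0.7]
grip_width: -0.005
grasp_force: 0.0
```

{"op": "move_arm", "data": {"plan": [{"delta_pos": [-0.0005, 0, 0.0009], "turn": [0, 0, 0], "fingers": 1}, {"delta_pos": [-0.001, 0, 0.0017], "turn": [0, 0, 0], "fingers": 1}, {"delta_pos": [-0.001, 0, 0.0017], "turn": [0, 0, 0], "fingers": 1}]}}

```text
clock: 25.12
position: [0.4676, -0.3168, 0.0562]
ee_rot: [0.955, 0.145, 0.256, -0.038]
ft_force: [0.1, 0.1, -0.1]
grip_width: -0.002
grasp_force: 0.0
```

{"op": "move_arm", "data": {"plan": [{"delta_pos": [-0.0005, 0, 0.0009], "turn": [0, 0, 0], "fingers": 1}, {"delta_pos": [-0.0008, 0, 0.0013], "turn": [0, 0, 0], "fingers": 1}, {"delta_pos": [-0.0008, 0, 0.0013], "turn": [0, 0, 0], "fingers": 1}]}}

```text
clock: 25.5
position: [0.4676, -0.3169, 0.0548]
ee_rot: [0.955, 0.145, 0.256, -0.038]
ft_force: [-0.3, 0.1, -0.3]
grip_width: 0.001
grasp_force: 0.0
```

{"op": "move_arm", "data": {"plan": [{"delta_pos": [-0.0003, 0, 0.0005], "turn": [0, 0, 0], "fingers": 1}, {"delta_pos": [-0.0005, 0, 0.0009], "turn": [0, 0, 0], "fingers": 1}, {"delta_pos": [-0.0005, 0, 0.0009], "turn": [0, 0, 0], "fingers": 1}]}}

```text
clock: 25.88
position: [0.4676, -0.3169, 0.0537]
ee_rot: [0.955, 0.145, 0.256, -0.038]
ft_force: [-0.3, -0.2, 0.4]
grip_width: 0.0
grasp_force: 0.0
```

{"op": "move_arm", "data": {"plan": [{"delta_pos": [-0.0003, 0, 0.0005], "turn": [0, 0, 0], "fingers": 1}, {"delta_pos": [-0.0005, 0, 0.0009], "turn": [0, 0, 0], "fingers": 1}, {"delta_pos": [-0.0005, 0, 0.0009], "turn": [0, 0, 0], "fingers": 1}]}}

```text
clock: 26.25
position: [0.4676, -0.3169, 0.0527]
ee_rot: [0.955, 0.145, 0.256, -0.038]
ft_force: [0.3, -0.5, -0.6]
grip_width: 0.006
grasp_force: 0.0
```

{"op": "move_arm", "data": {"plan": [{"delta_pos": [-0.0003, 0, 0.0005], "turn": [0, 0, 0], "fingers": 1}, {"delta_pos": [-0.0005, 0, 0.0009], "turn": [0, 0, 0], "fingers": 1}, {"delta_pos": [-0.0005, 0, 0.0009], "turn": [0, 0, 0], "fingers": 1}]}}

```text
clock: 26.62
position: [0.4677, -0.317, 0.0519]
ee_rot: [0.955, 0.145, 0.256, -0.038]
ft_force: [-1.5, -0.7, 4.4]
grip_width: 0.003
grasp_force: 1.8
```

{"op": "move_arm", "data": {"plan": [{"delta_pos": [-0.0002, 0, 0.0004], "turn": [0, 0, 0], "fingers": 1}, {"delta_pos": [-0.0004, 0, 0.0007], "turn": [0, 0, 0], "fingers": 1}, {"delta_pos": [-0.0004, 0, 0.0007], "turn": [0, 0, 0], "fingers": 1}]}}

```text
clock: 27.0
position: [0.4677, -0.3171, 0.0512]
ee_rot: [0.955, 0.145, 0.256, -0.038]
ft_force: [-2.7, 0.4, 7.8]
grip_width: 0.004
grasp_force: 3.9
```

```bash
python3 - <<'E'
from h import *
o=get_obs();print(o['clock'],w2f(o['position'])*1000,o['position'],np.r_[o['ft_force'][:2]@FX,o['ft_force'][:2]@FY,o['ft_force'][2]])
E
```

```text
27.0 [[-124.1496   10.4275]] [ 0.4677 -0.3171  0.0512] [-2.4995  1.1838  7.7765]
```

{"op": "move_arm", "data": {"plan": [{"delta_pos": [-0.0002, 0, 0.0004], "turn": [0, 0, 0], "fingers": 1}, {"delta_pos": [-0.0004, 0, 0.0007], "turn": [0, 0, 0], "fingers": 1}, {"delta_pos": [-0.0004, 0, 0.0007], "turn": [0, 0, 0], "fingers": 1}]}}

```text
clock: 27.38
position: [0.4678, -0.3172, 0.0507]
ee_rot: [0.955, 0.145, 0.256, -0.038]
ft_force: [-6.0, 2.3, 10.3]
grip_width: 0.002
grasp_force: 5.8
```

{"op": "move_arm", "data": {"plan": [{"delta_pos": [-0.0002, 0, 0.0004], "turn": [0, 0, 0], "fingers": 1}, {"delta_pos": [-0.0004, 0, 0.0007], "turn": [0, 0, 0], "fingers": 1}, {"delta_pos": [-0.0004, 0, 0.0007], "turn": [0, 0, 0], "fingers": 1}]}}

```text
clock: 27.75
position: [0.4678, -0.3172, 0.0501]
ee_rot: [0.955, 0.145, 0.256, -0.038]
ft_force: [-8.3, 2.4, 14.2]
grip_width: 0.002
grasp_force: 7.8
```

{"op": "move_arm", "data": {"plan": [{"delta_pos": [-0.0002, 0, 0.0004], "turn": [0, 0, 0], "fingers": 1}, {"delta_pos": [-0.0004, 0, 0.0007], "turn": [0, 0, 0], "fingers": 1}, {"delta_pos": [-0.0004, 0, 0.0007], "turn": [0, 0, 0], "fingers": 1}]}}

```text
clock: 28.12
position: [0.4678, -0.3173, 0.0495]
ee_rot: [0.955, 0.145, 0.256, -0.038]
ft_force: [-9.0, 2.4, 18.1]
grip_width: 0.001
grasp_force: 9.8
```

{"op": "move_arm", "data": {"plan": [{"delta_pos": [0, 0, 0], "turn": [0, 0, 0], "fingers": 1}]}}

```text
clock: 28.25
position: [0.4679, -0.3173, 0.0495]
ee_rot: [0.955, 0.145, 0.256, -0.038]
ft_force: [-10.1, 2.6, 18.6]
grip_width: 0.001
grasp_force: 9.7
```

The force is at 18 to 18.6 N. I'll hold for a good half second, then back off.

{"op": "move_arm", "data": {"plan": [{"delta_pos": [0, 0, 0], "turn": [0, 0, 0], "fingers": 1}, {"delta_pos": [0, 0, 0], "turn": [0, 0, 0], "fingers": 1}, {"delta_pos": [0, 0, 0], "turn": [0, 0, 0], "fingers": 1}, {"delta_pos": [0, 0, 0], "turn": [0, 0, 0], "fingers": 1}, {"delta_pos": [0, 0, 0], "turn": [0, 0, 0], "fingers": 1}]}}

```text
clock: 28.88
position: [0.4679, -0.3172, 0.0495]
ee_rot: [0.955, 0.145, 0.256, -0.038]
ft_force: [-9.6, 2.8, 17.5]
grip_width: 0.0
grasp_force: 9.7
```

{"op": "move_arm", "data": {"plan": [{"delta_pos": [0.0005, 0, -0.001], "turn": [0, 0, 0], "fingers": 1}, {"delta_pos": [0.001, 0, -0.003], "turn": [0, 0, 0], "fingers": 1}, {"delta_pos": [0.001, 0, -0.01], "turn": [0, 0, 0], "fingers": 1}, {"delta_pos": [0.001, 0, -0.04], "turn": [0, 0, 0], "fingers": 1}, {"delta_pos": [0.001, 0, -0.09], "turn": [0, 0, 0], "fingers": 1}, {"delta_pos": [0.001, 0, -0.13], "turn": [0, 0, 0], "fingers": 1}, {"delta_pos": [0.001, 0, -0.13], "turn": [0, 0, 0], "fingers": 1}, {"delta_pos": [0.001, 0, -0.13], "turn": [0, 0, 0], "fingers": 1}]}}

```text
clock: 29.88
position: [0.4062, -0.3355, 0.161]
ee_rot: [0.955, 0.145, 0.256, -0.039]
ft_force: [0.1, 0.1, -0.7]
grip_width: -0.0
grasp_force: 0.0
```

```bash
python3 - <<'E'
from h import *
import pickle
o=get_obs();print(o['clock'],o['position'],o['ft_force'])
c=camera('wrist');pickle.dump((o,c),open('w12.pkl','wb'));save(c,'w12.png')
P=cloud(c,c['color'].max(2)<70,o);f=np.c_[w2f(P),P[:,2]]*1000
k=(abs(f[:,0]+110)<20)&(abs(f[:,1])<16)&(f[:,2]>25)&(f[:,2]<60);print('roller',k.sum(),np.median(f[k],0))
P=cloud(c,np.ones((400,640),bool),o);f=np.c_[w2f(P),P[:,2]]*1000
for y in(-22.5,22.5):
    k=(abs(f[:,1]-y)<5)&(f[:,0]>-30)&(f[:,0]<8)&(f[:,2]>25)&(f[:,2]<80);print('hoop',y,k.sum(),f[k].max(0),np.median(f[k],0))
hsv=cv2.cvtColor(c['color'],cv2.COLOR_RGB2HSV);m=((hsv[...,0]>20)&(hsv[...,0]<34)&(hsv[...,1]>130))
P=cloud(c,m,o);f=np.c_[w2f(P),P[:,2]]*1000;k=(abs(f[:,0])<20)&(abs(f[:,1])<38);f=f[k];print('plate',len(f),np.median(f,0),np.percentile(f[:,2],[5,95]))
E
```

```text
29.875 [ 0.4062 -0.3355  0.161 ] [ 0.0851  0.0886 -0.665 ]
roller 387 [-116.8571   -1.1952   42.8652]
hoop -22.5 262 [  2.0731 -18.1244  55.8812] [-13.1642 -21.5525  52.6354]
hoop 22.5 243 [ 2.2526 27.0081 55.9777] [-14.2641  22.5705  52.8158]
plate 1382 [-0.6291  0.8497 13.2957] [12.1273 14.4078]
```

The roller is home at 42.9 mm, both hoops are closed over the posts at about 55 mm, and the plate is flat with its top at 13.3 mm. The robot is clear of everything.

```bash
python3 -c "
from workcell import hand_in
print(hand_in())"
```

```text
the job is handed in; nothing more can be done
None
```

The job is handed in at about 30 s of the 72 s allowed. The rings were opened, the template was lowered flat onto both posts, and the lever was brought home and pressed at about 18 N for over half a second. The last camera check showed the hoops closed over the posts. I had no direct reading of the lock, and I took no final picture of the bystanders.

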